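# Fetch the tin from the back of the kit tray

## Robot

A 6-joint arm with a two-finger parallel gripper is mounted at the origin on the work surface. World frame = base frame: x ahead of the robot, y to its left, z up, the work surface at z = 0. Lengths are in m, angles in degrees, forces in N, time in s.
With the tool pointing down it reaches from about 0.35 to 0.85 m from the base axis. Payload 8.1 kg.
Tool frame: the origin (TCP) lies on the centre line of the jaws, within the pads' length; the fingertips stand r.finger_overhang ahead of it and the grasp point (between the pads) lies 6 mm ahead of it (r.finger_overhang is the distance from the TCP to the fingertips, in m); z points along the fingers, y is the direction in which the jaws open and shut (so a half turn about z gives the same grasp; the last joint's range is limited). The gripper opens to 85 mm and grips with 20 to 120 N. Pads are 22 mm wide; open, the fingers measure 114 mm over their backs; the gripper's body (76 mm by 85 mm) begins 54 mm behind the grasp point. The pads swing forward as they close: fully open they stand 13 mm farther back than shut.
Start: joints at [70.336, 7.471, 85.268, -0, 87.261, -4.893], TCP at [0.153, 0.58, 0.256] pointing down, gripper open.
Joint ranges: [-169.43, 169.43], [-51.17, 129.36], [1.28, 143.12], [-76.62, 256.62], [0, 156.53], [-152.29, 152.29]. Speed limits (degrees/s): [136.94, 136.94, 159.86, 180, 180, 180].

## Interface

Orientations are given as [roll, pitch, yaw] about the fixed x, y, z axes, in that order (R = Rz(yaw) Ry(pitch) Rx(roll)).
In Python, from cell import monitor, get_image, r gives the robot as it stands.
- The arm moves only by the tool jog_arm, never from a script. Its argument "targets" is a list that holds one entry, the list of rows, each a list of 5 numbers: the closure, from 0 (fully open) to 1 (shut), then the shift along the tool's x, y, z in mm, then the turn about the tool's z in degrees. A call has 1 to 12 rows; each row shifts and turns the pose as measured when the row begins, along the tool's axes as they then stand; what a row does not reach is not made up. A row lasts 1/8 s, in which the tool goes at most 62.5 mm and 10.7 degrees, less where a joint would pass 70% of its speed; a pose out of reach is approached as far as the arm can. A call with a gripper value outside its range is refused whole. The fingers move at their own pace and stop on an object; "grip_force" is the grip in N (left out, the last holds). Time passes only in rows, so rows that do not move let the fingers close. It gives the time, the measured TCP pose, the force and the opening at its end, in the units of the state.
- monitor.sense(): the state, without advancing time (a new reading comes with each control period).
- get_image(name): name is "scene" or "top"; returns a dict with "color" (400x640x3 uint8, red, green, blue), "fx", "fy", "cx", "cy" (pixels), "pose" (4x4, takes a point from camera to world coordinates). Camera axes: x right, y up, looking along -z (the intrinsics and any distortion apply to the point x, -y, -z); pixel columns grow to the right and rows downward; lengths in m; the calibration is good to about 2 mm. A picture is of the moment at which its call begins. There is no depth.
- r.sign_off(): hands the job in, once; it reports no verdict.
The state is a dict: "time_s": time; "joint_positions": joint angles; "qd": joint speeds; "effort": joint torques, N m; "ee_pos": TCP position; "tool_rot": TCP orientation; "wrist_force": force on the tool from outside, world axes, zero at the start; "ft_torque": the same for the moment, N m; "gripper_width": finger opening in m.
Only numpy, scipy, OpenCV 4.12 (cv2) and the standard library are available. Lean on these libraries where they do the work, as an engineer would, in place of code of your own. Each camera call takes 0.05 s, during which the arm holds its last target. There are 200 camera calls.

## Task

I need the flat steel tin from the back of my green kit tray: first clear the bottle, the jar and the carton that crowd it into the white spare tray, then stand the tin on the middle of the turntable, and only then put the three containers back in the kit tray, each on the very spot where it stood at the start. Keep everything upright, and leave the water bottle, the phone and the modelling tool alone.

Things in the scene. Friction and masses are not known exactly. Their poses are not given: they have to be found in the camera images.
- bottle: Loose white plastic bottle, round body 40 mm in diameter and straight-sided up to 70 mm, then a shoulder and a grey cap 24 mm wide; 94 mm tall, about 120 g. Origin: centre of its underside; z up. Starts standing on one of the three outer spots of the kit tray.
- jar: Loose amber jar with a black lid, straight-sided, 52 mm in diameter and 66 mm tall, the lid being the top 16 mm, about 160 g. Origin: centre of its underside; z up. Starts on another of the three outer spots.
- carton: Loose square brown cardboard carton, 44 x 44 mm and 80 mm tall, about 100 g. Origin: centre of its underside; z up. Its sides are along its x and y, nearly parallel (within 0.1 rad) to the kit tray's sides. Starts on the remaining outer spot.
- tin: Loose flat round steel tin, 56 mm in diameter, 24 mm high, about 100 g. Origin: centre of its underside; z up. Starts at the back middle of the kit tray, between and behind the three containers, with only 15 to 40 mm free around it.
- kit_tray: Fixed open green tray, grey floor, 210 mm (its x) by 245 mm (its y), walls 4 mm thick and 30 mm high, inner floor 4 mm above the table. Origin: centre of its underside; +x is its back, away from the robot, yaw within 0.2 rad. 60 mm rings on the floor mark the places (x, y in mm): tin (35, 0); outer spots (35, 72), (35, -72), (-50, 0), whose containers vary, each within 3 mm of centre.
- spare_tray: Fixed open white tray, empty, 140 mm (its x) by 240 mm (its y) outside, walls 4 mm thick and 22 mm high, inner floor 4 mm above the table. Origin: centre of its underside; yaw up to 0.2 rad. It takes the three containers in a row along its y, 75 mm apart.
- turntable: Fixed modeller's turntable that does not turn: round aluminium plate 140 mm in diameter with concentric ring lines, its top 40 mm above the table. Origin: centre of its underside, on its axis.
- water_bottle: Bystander: loose clear water bottle with a blue cap, 64 mm in diameter, 200 mm tall. Origin: centre of its underside; z up. Leave it alone.
- phone: Bystander: loose mobile phone lying flat, 75 x 150 x 9 mm, long side along its y. Origin: centre of its underside; z up. Leave it alone.
- stylus: Bystander: loose red-handled modelling tool lying flat, about 147 mm long along its y, 11 mm thick. Origin: under the middle of its red handle. Leave it alone.

How it is judged:
By the outcome, as a careful person would: the job done as asked, in the order asked, and still so for the second after the job is handed in, with the robot touching nothing.
It also fails if it takes over 144 s, if anything falls off the work surface, if the arm or the gripper's body presses on something with over 40 N, if the wrist force passes 120 N, or if a joint passes its speed limit or range.

## Working session

There is one attempt and no reset: what is moved stays moved. The work goes in short steps, Python scripts to look and compute and a tool call to move; the robot and the scene stay as the last step left them, time stands still between calls to the robot, and variables do not carry over. Pictures are saved under pics/ and viewed, about 12 in all and at most 16, crops included, and the job is handed in when it is done.

Besides the shell and the picture viewer there is one more tool, called after "Call:" as name([rows], argument=value, ...), one row to a line, values as JSON. jog_arm: Moves the arm, as the interface text tells. Its arguments: {"type":"object","properties":{"targets":{"type":"array"},"grip_force":{"type":"number"}},"required":["targets"]}

```bash
mkdir -p pics; ls
python3 - <<'E'
from cell import monitor,get_image,r
import cv2,numpy as np
print(monitor.sense(), r.finger_overhang)
for n in("top","scene"):
    d=get_image(n);cv2.imwrite(f"pics/{n}0.png",d["color"][:,:,::-1])
    print({k:(np.round(v,4).tolist() if not np.isscalar(v) else v) for k,v in d.items() if k!="color"})
E
```

```text
pics
{'time_s': 0.0, 'joint_positions': array([ 7.03340780e+01,  7.51548139e+00,  8.53295460e+01,  1.47309387e-04,
        8.72615079e+01, -4.89294399e+00]), 'qd': array([ 0.01699766, -0.05880921,  0.09021632, -0.06336925,  0.05760555,
       -0.00388847]), 'effort': array([ 1.70257766e-05, -5.69384372e+01, -5.00562501e+01, -6.89283843e-05,
        1.43924786e-02, -6.38265206e-06]), 'ee_pos': array([0.1527997 , 0.57969531, 0.25523794]), 'tool_rot': array([-1.79893866e+02, -9.23342905e-03,  1.65227006e+02]), 'wrist_force': array([ 0.34555243, -0.22860641, -0.73867935]), 'ft_torque': array([-0.00926272, -0.00454881,  0.02724269]), 'gripper_width': 0.08524539367066078} 0.025
{'fx': 367.31954731267814, 'fy': 367.31954731267814, 'cx': 320.83781722357895, 'cy': 196.14053677880472, 'pose': [[0.0052, 0.9898, -0.1427, 0.4295], [-0.9997, 0.0021, -0.0223, 0.0781], [-0.0218, 0.1427, 0.9895, 1.2059], [0.0, 0.0, 0.0, 1.0]]}
{'fx': 476.13684374826875, 'fy': 476.13684374826875, 'cx': 324.43602873936925, 'cy': 199.9701538863797, 'pose': [[-0.5556, -0.6563, 0.5104, 1.2825], [0.8314, -0.439, 0.3406, 0.5358], [0.0006, 0.6136, 0.7896, 1.073], [0.0, 0.0, 0.0, 1.0]]}
```

View pics/top0.png

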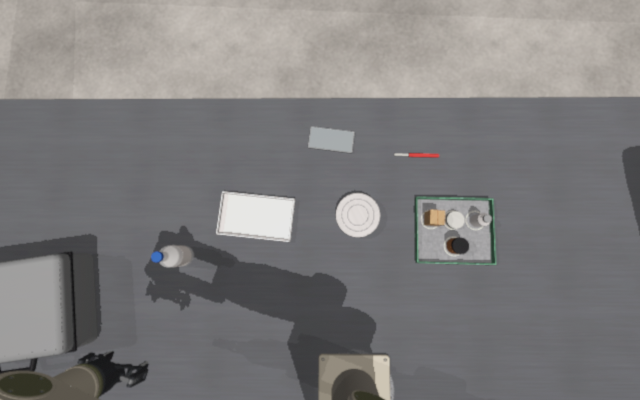

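View pics/scene0.png

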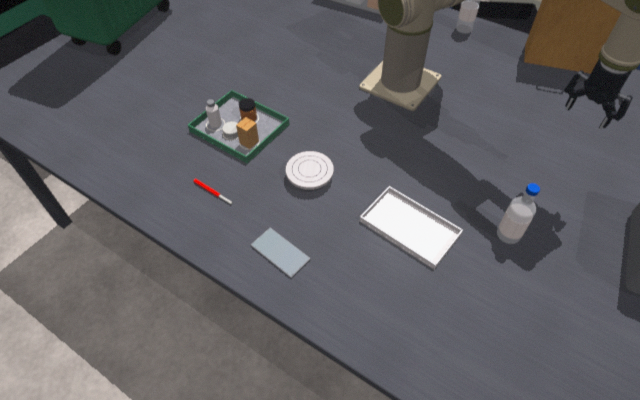

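The top view (up = +x, left = +y) shows the kit tray near (455,230), turntable (358,215), spare tray (256,217), water bottle (172,257), phone (331,139) and stylus (418,155). In the kit tray the carton is at +y, the bottle at -y, and the jar in front. Next I'll enlarge the trays.

Run:
```python
import cv2
a=cv2.imread("pics/top0.png");b=cv2.imread("pics/scene0.png")
def crop(im,x0,y0,x1,y1,s,n):
    c=cv2.resize(im[y0:y1,x0:x1],None,fx=s,fy=s,interpolation=cv2.INTER_CUBIC)
    for x in range((x0+9)//10*10,x1,10):
        cv2.putText(c,str(x),((x-x0)*s,9),0,.33,(0,255,255));cv2.line(c,((x-x0)*s+s//2,10),((x-x0)*s+s//2,16),(0,255,255))
    for y in range((y0+9)//10*10,y1,10):
        cv2.putText(c,str(y),(0,(y-y0)*s+s//2),0,.33,(0,255,255));cv2.line(c,(20,(y-y0)*s+s//2),(28,(y-y0)*s+s//2),(0,255,255))
    cv2.imwrite(n,c)
crop(a,405,188,505,272,7,"pics/top_kit.png")
crop(b,180,85,298,165,6,"pics/sc_kit.png")
crop(a,205,180,390,250,4,"pics/top_mid.png")
```

```text
(no output)
```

View pics/top_kit.png

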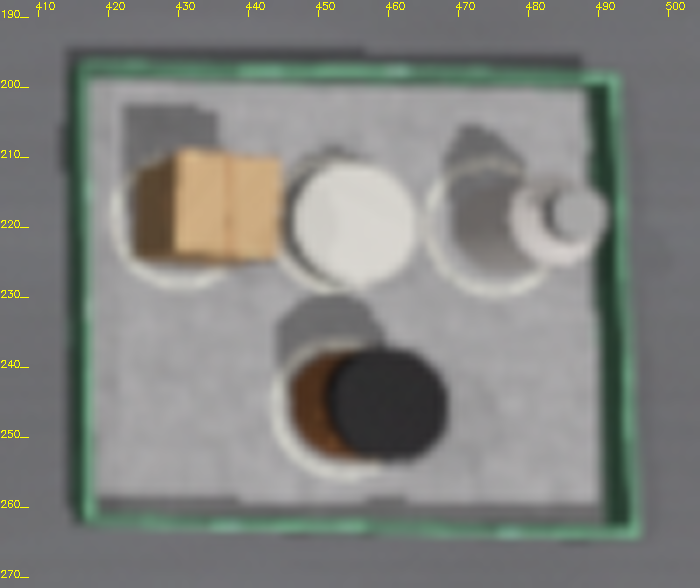

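View pics/sc_kit.png

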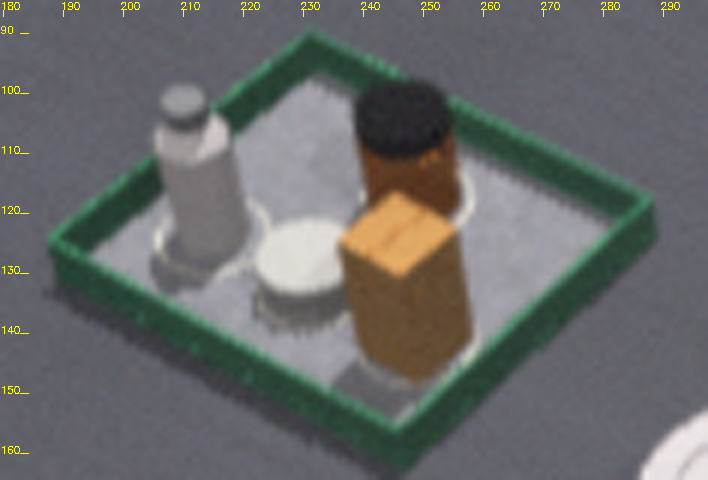

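View pics/top_mid.png

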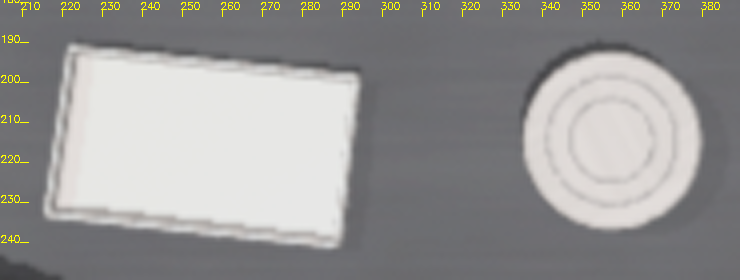

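The crops are clear. In the top view: kit rim corners (416,196), (493,198), (496,265), (416,263), carton top centre about (437,217), jar lid (460,245), tin (455,219), bottle cap (487,218). Now converting these to positions from both cameras.

```bash
cat > h.py <<'E'
import numpy as np
from scipy.optimize import least_squares
from cell import monitor,get_image,r
def cams():
    return {n:get_image(n) for n in("top","scene")}
def ray(c,uv,z):
    p=np.array(c["pose"]);d=p[:3,:3]@[(uv[0]-c["cx"])/c["fx"],-(uv[1]-c["cy"])/c["fy"],-1]
    o=p[:3,3];return (o+d*(z-o[2])/d[2])[:2]
def proj(c,w):
    p=np.array(c["pose"]);q=p[:3,:3].T@(np.array(w)-p[:3,3]);return np.array([c["cx"]-c["fx"]*q[0]/q[2],c["cy"]+c["fy"]*q[1]/q[2]])
def fitrect(P,lx,ly):  # P in order (+x+y),(+x-y),(-x-y),(-x+y)
    L=np.array([[lx,ly],[lx,-ly],[-lx,-ly],[-lx,ly]])/2;P=np.array(P)
    m=P.mean(0);Q=P-m;a=np.arctan2((L[:,0]*Q[:,1]-L[:,1]*Q[:,0]).sum(),(L*Q).sum())
    R=np.array([[np.cos(a),-np.sin(a)],[np.sin(a),np.cos(a)]]);return m,np.degrees(a),np.abs(L@R.T+m-P).max()
def u(px,x0,y0,s): return ((px[0]+.5)/s-.5+x0,(px[1]+.5)/s-.5+y0)
E
cat > m.py <<'E'
from h import *
C=cams();T,S=C["top"],C["scene"]
k=lambda *p:u(p,405,188,7); s=lambda *p:u(p,180,85,6); m=lambda *p:u(p,205,180,4)
def pr(n,a): print(n,np.round(np.array(a)*1000,1))
for n,c,pts in(("kitT",T,[k(78,58),k(620,74),k(640,540),k(82,526)]),("kitS",S,[s(400,430),s(50,238),s(311,28),s(658,195)])):
    M,a,e=fitrect([ray(c,q,.03) for q in pts],.21,.245);pr(n,[*M,e]);print(a)
    R=np.array([[np.cos(np.radians(a)),-np.sin(np.radians(a))],[np.sin(np.radians(a)),np.cos(np.radians(a))]])
    for l in((.035,0),(.035,.072),(.035,-.072),(-.05,0)): pr(l,M+R@l)
for n,c,pts in(("cartT",T,[k(178,149),k(281,155),k(280,262),k(175,255)]),("cartS",S,[s(402,276),s(340,240),s(395,191),s(458,228)])):
    M,a,e=fitrect([ray(c,q,.084) for q in pts],.044,.044);pr(n,[*M,e]);print(a)
for n,q,w,z in(("jar",k(388,404),s(404,108),.070),("tin",k(355,222),s(302,254),.028),("bot",k(579,215),s(184,98),.098)):
    pr(n,[ray(T,q,z),ray(S,w,z)])
M,a,e=fitrect([ray(T,q,.022) for q in(m(70,45),m(358,73),m(340,248),m(46,216))],.14,.24);pr("spare",[*M,e]);print(a)
pr("tt",ray(T,m(612,140),.04)); pr("ttS",ray(S,(309.5,170),.04))
pr("wb",ray(T,(157,257),.2))
E
python3 m.py
```

```text
kitT [ 491.8 -321.6    1.2]
-1.2822177678242863
(0.035, 0) [ 526.8 -322.4]
(0.035, 0.072) [ 528.4 -250.4]
(0.035, -0.072) [ 525.1 -394.4]
(-0.05, 0) [ 441.8 -320.5]
kitS [ 494.1 -319.1    1.8]
-0.8872039348740903
(0.035, 0) [ 529.1 -319.6]
(0.035, 0.072) [ 530.2 -247.6]
(0.035, -0.072) [ 528.  -391.6]
(-0.05, 0) [ 444.1 -318.3]
cartT [ 528.3 -250.9    1.4]
-3.3806305434601294
cartS [ 532.1 -248.3    1.5]
-2.4858950799470265
jar [[ 443.1 -320.4]
 [ 445.6 -318.5]]
tin [[ 525.7 -324.2]
 [ 530.1 -325. ]]
bot [[ 523.3 -395.5]
 [ 526.  -393.8]]
spare [535.2 316.8   1.3]
-5.547143079568091
tt [538.5 -12.9]
ttS [547.5  -6.5]
wb [405.8 547.1]
```

Call:
jog_arm([
  [[0,0,0,-8,9.6],[0,0,0,-8,9.6],[0,0,0,-8,9.6],[0,0,0,-8,9.6],[0,0,0,-8,9.6],[0,0,0,-8,9.6],[0,0,0,-8,9.6],[0,0,0,-8,9.6]],
], grip_force=40)

```text
time_s: 1.2
ee_pos: [0.1523, 0.5785, 0.3178]
tool_rot: [-179.9, 0.4, 86.0]
wrist_force: [0.2, 0.3, 0.2]
gripper_width: 0.0856
```

```bash
cat >> h.py <<'E'
def to(x,y,z,yaw):  # mm, tool-axis shift to a world target (TCP), tool pointing down
    s=monitor.sense();t=s["tool_rot"];w=np.radians(t[2]);d=np.array([x,y,z])-1000*s["ee_pos"]
    print("t%.2f"%s["time_s"],np.round(1000*s["ee_pos"],1),np.round(t,2),"F",np.round(s["wrist_force"],1),"w",round(1000*s["gripper_width"],1),"q",np.round(s["joint_positions"]).astype(int))
    print("shift x y z turn:",np.round([d[0]*np.cos(w)+d[1]*np.sin(w),d[0]*np.sin(w)-d[1]*np.cos(w),-d[2],(t[2]-yaw+180)%360-180],1))
E
python3 -c "
from h import *
to(350,250,320,88.5);to(530,-322,200,88.5)"
```

```text
t1.20 [152.3 578.5 317.8] [-179.88    0.44   85.99] F [0.2 0.3 0.2] w 85.6 q [70  7 80  0 94 74]
shift x y z turn: [-313.9  220.2   -2.2   -2.5]
t1.20 [152.3 578.5 317.8] [-179.88    0.44   85.99] F [0.2 0.3 0.2] w 85.6 q [70  7 80  0 94 74]
shift x y z turn: [-871.9  439.8  117.8   -2.5]
```

Call:
jog_arm([
  [[0,-45,31,0,0],[0,-45,31,0,0],[0,-45,31,0,0],[0,-45,31,0,0],[0,-45,31,0,0],[0,-45,31,0,0],[0,-45,31,0,0],[0,-50,0,0,0],[0,-50,0,0,0],[0,-50,0,0,0],[0,-50,0,0,0]],
])

```text
time_s: 2.58
ee_pos: [0.3353, 0.0355, 0.3194]
tool_rot: [-179.9, 0.5, 86.2]
wrist_force: [0.2, -1.2, -0.1]
gripper_width: 0.0851
```

```bash
python3 -c "
from h import *
to(530,-250,200,87)"
```

```text
t2.58 [335.3  35.5 319.4] [-179.94    0.53   86.15] F [ 0.2 -1.2 -0.1] w 85.1 q [ -2 -37 116  -1 101   2]
shift x y z turn: [-271.8  213.4  119.4   -0.8]
```

Call:
jog_arm([
  [[0,-34,27,0,0],[0,-34,27,0,0],[0,-34,27,0,0],[0,-34,27,0,0],[0,-34,27,0,0],[0,-34,27,0,0],[0,-34,27,0,0],[0,-30,24,0,-0.8],[0,0,0,60,0],[0,0,0,55,0],[0,0,0,0,0]],
])

```text
time_s: 3.95
ee_pos: [0.5343, -0.263, 0.2054]
tool_rot: [179.7, 0.6, 86.6]
wrist_force: [0.2, 1.1, -0.2]
gripper_width: 0.0852
```

```bash
python3 -c "
from h import *
to(530,-250,68,87)"
```

```text
t3.95 [ 534.3 -263.   205.4] [179.73   0.57  86.57] F [ 0.2  1.1 -0.2] w 85.2 q [-31   8  90   0  81 -27]
shift x y z turn: [ 12.7  -5.1 137.4  -0.4]
```

Call:
jog_arm([
  [[0,12.7,-5,0,0],[0,0,0,40,0],[0,0,0,20,0],[0,0,0,0,0]],
])

```text
time_s: 4.45
ee_pos: [0.5347, -0.2504, 0.1553]
tool_rot: [179.0, 0.9, 86.6]
wrist_force: [-0.2, -0.7, -0.3]
gripper_width: 0.0853
```

```bash
cat > crop.py <<'E'
import cv2
def crop(im,x0,y0,x1,y1,s):
    c=cv2.resize(im[y0:y1,x0:x1],None,fx=s,fy=s,interpolation=cv2.INTER_CUBIC)
    for x in range((x0+9)//10*10,x1,10):
        cv2.putText(c,str(x),((x-x0)*s,9),0,.33,(0,255,255));cv2.line(c,((x-x0)*s+s//2,10),((x-x0)*s+s//2,16),(0,255,255))
    for y in range((y0+9)//10*10,y1,10):
        cv2.putText(c,str(y),(0,(y-y0)*s+s//2),0,.33,(0,255,255));cv2.line(c,(20,(y-y0)*s+s//2),(28,(y-y0)*s+s//2),(0,255,255))
    return c
E
python3 -c "
from h import *
from crop import *
to(530,-250,68,87)
C=cams()
cv2.imwrite('pics/a1.png',crop(C['scene']['color'][:,:,::-1],180,25,310,165,4))"
```

```text
t4.45 [ 534.7 -250.4  155.3] [179.02   0.88  86.62] F [-0.2 -0.7 -0.3] w 85.3 q [-30   9  95   0  75 -26]
shift x y z turn: [ 0.1 -4.7 87.3 -0.4]
```

View pics/a1.png

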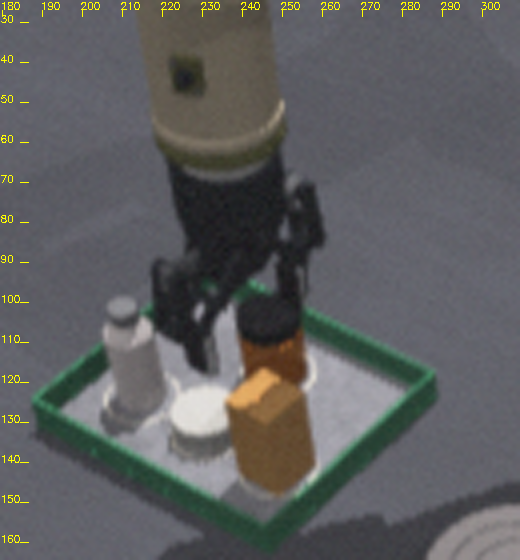

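Call:
jog_arm([
  [[0,0,-5,0,0],[0,0,0,0,0]],
])

```text
time_s: 4.8
ee_pos: [0.5315, -0.2515, 0.1597]
tool_rot: [178.7, 1.1, 86.6]
wrist_force: [0.6, -0.1, -0.4]
gripper_width: 0.0856
```

```bash
python3 -c "
from h import *
to(530,-250,68,87)
C=cams();p=monitor.sense()['ee_pos'];S=C['scene']
for d in(-.047,0,.047): print(proj(S,p+[d,0,-.015]))
"
```

```text
t4.80 [ 531.5 -251.5  159.7] [178.69   1.05  86.6 ] F [ 0.6 -0.1 -0.4] w 85.6 q [-30   8  95   0  75 -27]
shift x y z turn: [ 1.4 -1.6 91.7 -0.4]
[252.80528703  98.72029572]
[242.58343305 107.57421706]
[232.00110827 116.74036943]
```

Call:
jog_arm([
  [[0,0,0,0,0],[0,0,0,0,0],[0,0,0,0,0],[0,0,0,0,0]],
])

```text
time_s: 5.4
ee_pos: [0.5317, -0.2516, 0.1595]
tool_rot: [178.7, 1.0, 86.6]
wrist_force: [-0.5, 0.2, 0.7]
gripper_width: 0.0851
```

```bash
python3 -c "
from h import *
to(530,-250,68,87)"
```

```text
t5.40 [ 531.7 -251.6  159.5] [178.7    1.04  86.59] F [-0.5  0.2  0.7] w 85.1 q [-30   8  95   0  75 -27]
shift x y z turn: [ 1.5 -1.8 91.5 -0.4]
```

Call:
jog_arm([
  [[0,1.5,-2,10,-0.4],[0,0,0,10,0],[0,0,0,10,0],[0,0,0,10,0],[0,0,0,10,0],[0,0,0,10,0],[0,0,0,10,0],[0,0,0,10,0],[0,0,0,0,0]],
])

```text
time_s: 6.52
ee_pos: [0.5304, -0.2509, 0.0719]
tool_rot: [178.9, 1.0, 87.0]
wrist_force: [-0.8, 0.6, -0.7]
gripper_width: 0.0855
```

```bash
python3 -c "
from h import *
to(530,-250,68,87)"
```

```text
t6.53 [ 530.4 -250.9   71.9] [178.86   0.97  87.02] F [-0.8  0.6 -0.7] w 85.5 q [-30  14  99   0  66 -27]
shift x y z turn: [ 0.9 -0.4  3.9  0. ]
```

Call:
jog_arm([
  [[0,0,0,4,0],[0,0,0,0,0],[0.3,0,0,0,0],[0.4,0,0,0,0],[0.5,0,0,0,0],[1,0,0,0,0],[1,0,0,0,0],[1,0,0,0,0],[1,0,0,0,0]],
], grip_force=35)

```text
time_s: 7.65
ee_pos: [0.5314, -0.2516, 0.0693]
tool_rot: [178.7, 1.0, 87.0]
wrist_force: [-0.7, 0.2, 0.1]
gripper_width: 0.0436
```

```bash
python3 -c "
from h import *
to(530,-250,200,87)"
```

```text
t7.65 [ 531.4 -251.6   69.3] [178.72   1.05  87.02] F [-0.7  0.2  0.1] w 43.6 q [-30  14  99   0  66 -27]
shift x y z turn: [   1.5   -1.5 -130.7    0. ]
```

Call:
jog_arm([
  [[1,0,0,-10,0],[1,0,0,-20,0],[1,0,0,-25,0],[1,0,0,-25,0],[1,0,0,-25,0],[1,0,0,-20,0],[1,0,0,-10,0],[1,0,0,0,0]],
])

```text
time_s: 8.65
ee_pos: [0.5294, -0.2492, 0.218]
tool_rot: [178.4, 1.2, 87.0]
wrist_force: [0.1, -0.5, -1.2]
gripper_width: 0.0436
```

```bash
python3 -c "
from h import *
to(528,242,200,84.5)
a=np.radians(-5.5)
for l in(-75,0,75): print(535.2-l*np.sin(a),316.8+l*np.cos(a))"
```

```text
t8.65 [ 529.4 -249.2  218. ] [178.38   1.22  87.03] F [ 0.1 -0.5 -1.2] w 43.6 q [-30   5  92   0  81 -27]
shift x y z turn: [490.4 -26.8  18.    2.5]
528.0115685609833 242.1452851224616
535.2 316.8
542.3884314390168 391.45471487753844
```

Call:
jog_arm([
  [[1,12,0,0,0],[1,24,0,0,0],[1,36,0,0,0],[1,48,0,0,0],[1,48,0,0,0],[1,48,0,0,0],[1,48,0,0,0.5],[1,48,0,0,0.5],[1,48,0,0,0.5],[1,36,0,0,0.5],[1,24,0,0,0.5],[1,12,0,0,0]],
])

```text
time_s: 10.15
ee_pos: [0.5454, 0.2029, 0.1946]
tool_rot: [179.6, 1.1, 84.5]
wrist_force: [0.2, -0.2, -1.8]
gripper_width: 0.0441
```

```bash
python3 -c "
from h import *
to(543,392,200,84.5)"
```

```text
t10.15 [545.4 202.9 194.6] [179.64   1.06  84.49] F [ 0.2 -0.2 -1.8] w 44.1 q [16  7 92 -1 81 22]
shift x y z turn: [188.  -20.6  -5.4  -0. ]
```

Call:
jog_arm([
  [[1,12,-1,0,0],[1,24,-3,0,0],[1,34,-4,0,0],[1,34,-4,0,0],[1,34,-4,0,0],[1,24,-3,0,0],[1,12,-1,0,0],[1,6,0,0,0],[1,0,0,0,0]],
])

```text
time_s: 11.28
ee_pos: [0.5423, 0.3856, 0.1873]
tool_rot: [179.9, 1.3, 84.2]
wrist_force: [0.1, -0.4, -1.6]
gripper_width: 0.0439
```

```bash
python3 -c "
from h import *
to(543,392,71,84.5)"
```

```text
t11.28 [542.3 385.6 187.3] [179.89   1.32  84.18] F [ 0.1 -0.4 -1.6] w 43.9 q [32 20 78 -1 83 38]
shift x y z turn: [  6.4   0.  116.3  -0.3]
```

Call:
jog_arm([
  [[1,6,0,10,-0.3],[1,0,0,14,0],[1,0,0,14,0],[1,0,0,14,0],[1,0,0,14,0],[1,0,0,12,0],[1,0,0,10,0],[1,0,0,8,0],[1,0,0,5,0],[1,0,0,3,0],[1,0,0,0,0]],
])

```text
time_s: 12.65
ee_pos: [0.543, 0.3867, 0.0747]
tool_rot: [180.0, 1.4, 84.4]
wrist_force: [-0.1, 0.0, -0.7]
gripper_width: 0.0433
```

```bash
python3 -c "
from h import *
to(543,392,70,84.5)"
```

```text
t12.65 [543.  386.7  74.7] [179.97   1.41  84.37] F [-0.1  0.  -0.7] w 43.3 q [32 27 82 -1 72 38]
shift x y z turn: [ 5.2 -0.5  4.7 -0.1]
```

Call:
jog_arm([
  [[1,5,0,2,0],[1,0,0,1,0],[1,0,0,1,0],[1,0,0,0,0]],
])

```text
time_s: 13.15
ee_pos: [0.5441, 0.3926, 0.0716]
tool_rot: [179.9, 1.3, 84.4]
wrist_force: [0.7, -0.2, -1.3]
gripper_width: 0.044
```

```bash
python3 -c "
from h import *
to(543,392,70,84.5)"
```

```text
t13.15 [544.1 392.6  71.6] [179.88   1.34  84.37] F [ 0.7 -0.2 -1.3] w 44.0 q [32 27 81 -1 72 38]
shift x y z turn: [-0.7 -1.1  1.6 -0.1]
```

Call:
jog_arm([
  [[1,0,0,1,0],[1,0,0,1,0],[1,0,0,0,0],[0.4,0,0,0,0],[0.3,0,0,0,0],[0.2,0,0,0,0],[0,0,0,0,0],[0,0,0,0,0],[0,0,0,0,0]],
])

```text
time_s: 14.28
ee_pos: [0.5447, 0.3927, 0.0703]
tool_rot: [179.8, 1.3, 84.4]
wrist_force: [0.3, 0.8, 0.2]
gripper_width: 0.0854
```

```bash
python3 -c "
from h import *
to(443.5,-320,200,88.5)"
```

```text
t14.28 [544.7 392.7  70.3] [179.81   1.29  84.36] F [0.3 0.8 0.2] w 85.4 q [32 27 81 -1 72 38]
shift x y z turn: [-719.2  -30.7 -129.7   -4.1]
```

Call:
jog_arm([
  [[0,0,0,-12,0],[0,0,0,-22,0],[0,0,0,-30,0],[0,0,0,-30,0],[0,0,0,-18,0],[0,0,0,-8,0],[0,0,0,0,0]],
])

```text
time_s: 15.15
ee_pos: [0.5455, 0.3963, 0.2017]
tool_rot: [179.6, 1.1, 84.4]
wrist_force: [-0.3, -0.5, -0.1]
gripper_width: 0.0853
```

Call:
jog_arm([
  [[0,-12,0,0,0],[0,-24,-2,0,0],[0,-36,-2,0,0],[0,-50,-3,0,0],[0,-50,-3,0,-0.5],[0,-50,-3,0,-0.5],[0,-50,-3,0,-0.5],[0,-50,-3,0,-0.5],[0,-50,-3,0,-0.5],[0,-50,-3,0,-0.5],[0,-50,-3,0,-0.5],[0,-50,-3,0,-0.5]],
])

```text
time_s: 16.65
ee_pos: [0.4613, -0.1422, 0.197]
tool_rot: [-178.9, 1.5, 88.7]
wrist_force: [0.9, -1.0, 0.3]
gripper_width: 0.0855
```

```bash
python3 -c "
from h import *
to(444,-320,200,88.5)"
```

```text
t16.65 [ 461.3 -142.2  197. ] [-178.92    1.54   88.7 ] F [ 0.9 -1.   0.3] w 85.5 q [-22  -8 107  -2  82 -20]
shift x y z turn: [-178.2  -13.3   -3.     0.2]
```

Call:
jog_arm([
  [[0,-40,-3,0,0],[0,-30,-3,0,0],[0,-24,-2,0,0],[0,-18,-2,0,0],[0,-12,-1,0,0],[0,-6,0,0,0],[0,0,0,0,0],[0,0,0,0,0]],
])

```text
time_s: 17.65
ee_pos: [0.4394, -0.278, 0.1935]
tool_rot: [-178.3, 1.2, 88.4]
wrist_force: [0.1, 0.3, -0.8]
gripper_width: 0.0856
```

```bash
python3 -c "
from h import *
to(444,-320,62,88.5)"
```

```text
t17.65 [ 439.4 -278.   193.5] [-178.33    1.22   88.38] F [ 0.1  0.3 -0.8] w 85.6 q [-37  -2 102  -2  81 -35]
shift x y z turn: [-4.190e+01  5.800e+00  1.315e+02 -1.000e-01]
```

Call:
jog_arm([
  [[0,-8,1,0,0],[0,-8,1,5,0],[0,-8,1,10,0],[0,-8,1,12,0],[0,-5,1,12,0],[0,-3,1,12,0],[0,-1,0,12,0],[0,0,0,8,0],[0,0,0,4,0],[0,0,0,0,0]],
])

```text
time_s: 18.9
ee_pos: [0.4419, -0.3221, 0.1124]
tool_rot: [-178.2, 1.1, 88.5]
wrist_force: [0.4, -0.2, 0.0]
gripper_width: 0.0853
```

```bash
python3 -c "
from h import *
to(444,-320,62,88.5)"
```

```text
t18.90 [ 441.9 -322.1  112.4] [-178.23    1.12   88.47] F [ 0.4 -0.2  0. ] w 85.3 q [-40   7 102  -2  72 -38]
shift x y z turn: [ 2.2  2.  50.4 -0. ]
```

Call:
jog_arm([
  [[0,2,2,10,0],[0,0,0,12,0],[0,0,0,12,0],[0,0,0,8,0],[0,0,0,5,0],[0,0,0,2,0],[0,0,0,0,0]],
])

```text
time_s: 19.77
ee_pos: [0.4428, -0.3211, 0.0604]
tool_rot: [-178.3, 1.2, 88.5]
wrist_force: [0.2, -0.6, -0.2]
gripper_width: 0.0854
```

```bash
python3 -c "
from h import *
to(444,-320,61,88.5)"
```

```text
t19.77 [ 442.8 -321.1   60.4] [-178.27    1.15   88.48] F [ 0.2 -0.6 -0.2] w 85.4 q [-40  11 103  -2  67 -38]
shift x y z turn: [ 1.1  1.1 -0.6 -0. ]
```

Call:
jog_arm([
  [[0,1,1,0,0],[0.2,0,0,0,0],[0.3,0,0,0,0],[0.4,0,0,0,0],[1,0,0,0,0],[1,0,0,0,0],[1,0,0,0,0],[1,0,0,0,0]],
])

```text
time_s: 20.78
ee_pos: [0.4449, -0.3207, 0.062]
tool_rot: [-178.4, 1.2, 88.5]
wrist_force: [-0.6, 0.7, 0.5]
gripper_width: 0.0512
```

```bash
python3 -c "
from h import *
to(536,318,200,84.5)"
```

```text
t20.77 [ 444.9 -320.7   62. ] [-178.4     1.25   88.48] F [-0.6  0.7  0.5] w 51.2 q [-40  11 103  -2  67 -38]
shift x y z turn: [ 640.9   74.1 -138.     4. ]
```

Call:
jog_arm([
  [[1,0,0,-10,0],[1,0,0,-20,0],[1,0,0,-30,0],[1,0,0,-30,0],[1,0,0,-22,0],[1,0,0,-12,0],[1,0,0,-5,0],[1,0,0,0,0]],
])

```text
time_s: 21.78
ee_pos: [0.4475, -0.3169, 0.1955]
tool_rot: [-178.2, 1.1, 88.5]
wrist_force: [-0.9, 0.7, -1.2]
gripper_width: 0.0512
```

Call:
jog_arm([
  [[1,12,1,0,0],[1,24,3,0,0],[1,36,4,0,0.4],[1,48,5,0,0.4],[1,48,5,0,0.4],[1,48,5,0,0.4],[1,48,5,0,0.4],[1,48,5,0,0.4],[1,48,5,0,0.4],[1,48,5,0,0.4],[1,48,5,0,0.4],[1,40,4,0,0.4]],
])

```text
time_s: 23.28
ee_pos: [0.5203, 0.1965, 0.1723]
tool_rot: [-177.3, 1.0, 84.2]
wrist_force: [0.5, -1.1, -0.5]
gripper_width: 0.0514
```

```bash
python3 -c "
from h import *
to(536,318,200,84.5)"
```

```text
t23.27 [520.3 196.5 172.3] [-177.28    1.03   84.16] F [ 0.5 -1.1 -0.5] w 51.4 q [15  7 95  0 81 21]
shift x y z turn: [122.4   3.2 -27.7  -0.3]
```

Call:
jog_arm([
  [[1,30,1,-8,0],[1,22,1,-4,0],[1,16,0,0,0],[1,10,0,0,0],[1,5,0,0,0],[1,0,0,0,0],[1,0,0,0,0]],
])

```text
time_s: 24.15
ee_pos: [0.5263, 0.2847, 0.177]
tool_rot: [-176.8, 1.3, 84.4]
wrist_force: [1.0, -0.2, -1.0]
gripper_width: 0.0512
```

```bash
python3 -c "
from h import *
to(537,318,63,84.5)"
```

```text
t24.15 [526.3 284.7 177. ] [-176.76    1.27   84.39] F [ 1.  -0.2 -1. ] w 51.2 q [23 13 87  0 83 29]
shift x y z turn: [ 3.42e+01  7.40e+00  1.14e+02 -1.00e-01]
```

```bash
cat >> h.py <<'E'
from scipy.spatial.transform import Rotation
def to(x,y,z,yaw):
    s=monitor.sense();t=s["tool_rot"];d=np.array([x,y,z])-1000*s["ee_pos"]
    print("t%.2f"%s["time_s"],np.round(1000*s["ee_pos"],1),np.round(t,2),"F",np.round(s["wrist_force"],1),"w",round(1000*s["gripper_width"],1))
    print("shift x y z turn:",np.round(Rotation.from_euler("xyz",t,degrees=True).inv().apply(d),1),round((t[2]-yaw+180)%360-180,1))
E
python3 -c "
from h import *
to(537,318,63,84.5)"
```

```text
t24.15 [526.3 284.7 177. ] [-176.76    1.27   84.39] F [ 1.  -0.2 -1. ] w 51.2
shift x y z turn: [ 36.7  13.8 112.6] -0.1
```

Call:
jog_arm([
  [[1,4,2,4,0],[1,5,2,8,0],[1,6,2,12,0],[1,6,2,12,0],[1,6,2,12,0],[1,5,2,12,0],[1,4,2,12,0],[1,1,0,10,0],[1,0,0,8,0],[1,0,0,5,0],[1,0,0,2,0],[1,0,0,0,0]],
])

```text
time_s: 25.65
ee_pos: [0.5387, 0.3195, 0.0705]
tool_rot: [-176.7, 1.3, 84.3]
wrist_force: [-0.5, -0.3, -0.8]
gripper_width: 0.0511
```

```bash
python3 -c "
from h import *
to(537,318,63,84.5)"
```

```text
t25.65 [538.7 319.5  70.5] [-176.69    1.33   84.31] F [-0.5 -0.3 -0.8] w 51.1
shift x y z turn: [-1.5 -1.2  7.6] -0.2
```

Call:
jog_arm([
  [[1,0,0,3,0],[1,0,0,2,0],[1,0,0,1,0],[1,0,0,0,0],[1,0,0,1,0],[1,0,0,0,0]],
])

```text
time_s: 26.4
ee_pos: [0.539, 0.3196, 0.0643]
tool_rot: [-176.8, 1.3, 84.3]
wrist_force: [-0.1, -0.2, -0.9]
gripper_width: 0.0515
```

```bash
python3 -c "
from h import *
to(537,318,63,84.5)"
```

```text
t26.40 [539.  319.6  64.3] [-176.78    1.27   84.3 ] F [-0.1 -0.2 -0.9] w 51.5
shift x y z turn: [-1.8 -1.8  1.4] -0.2
```

Call:
jog_arm([
  [[1,0,0,1,0],[1,0,0,1,0],[1,0,0,0,0],[0.35,0,0,0,0],[0.25,0,0,0,0],[0.15,0,0,0,0],[0,0,0,0,0],[0,0,0,0,0],[0,0,0,0,0]],
])

```text
time_s: 27.52
ee_pos: [0.5394, 0.3198, 0.0629]
tool_rot: [-176.8, 1.2, 84.3]
wrist_force: [1.0, 1.2, -0.4]
gripper_width: 0.0854
```

```bash
python3 -c "
from h import *
to(525.5,-394,200,88.7)"
```

```text
t27.52 [539.4 319.8  62.9] [-176.84    1.23   84.29] F [ 1.   1.2 -0.4] w 85.4
shift x y z turn: [-714.5   50.4 -124.7] -4.4
```

Call:
jog_arm([
  [[0,0,0,-12,0],[0,0,0,-22,0],[0,0,0,-30,0],[0,0,0,-30,0],[0,0,0,-18,0],[0,0,0,-8,0],[0,0,0,0,0]],
])

```text
time_s: 28.4
ee_pos: [0.5466, 0.3219, 0.1893]
tool_rot: [-176.9, 1.2, 84.3]
wrist_force: [-0.3, -0.1, -0.4]
gripper_width: 0.0852
```

Call:
jog_arm([
  [[0,-15,0,0,0],[0,-30,0,0,0],[0,-50,2,0,0],[0,-60,3,0,-0.4],[0,-60,4,0,-0.4],[0,-60,4,0,-0.4],[0,-60,4,0,-0.4],[0,-60,4,0,-0.4],[0,-60,4,0,-0.4],[0,-60,4,0,-0.4],[0,-60,4,0,-0.4],[0,-40,4,0,-0.4]],
])

```text
time_s: 29.9
ee_pos: [0.5221, -0.3168, 0.1847]
tool_rot: [-175.5, 1.1, 88.2]
wrist_force: [0.3, 0.6, 1.0]
gripper_width: 0.0853
```

```bash
python3 -c "
from h import *
to(525,-394.5,180,88.7)"
```

```text
t29.90 [ 522.1 -316.8  184.7] [-175.46    1.08   88.18] F [0.3 0.6 1. ] w 85.3
shift x y z turn: [-77.4   5.8   5.7] -0.5
```

Call:
jog_arm([
  [[0,-20,0,-15,0],[0,-10,0,-15,0],[0,-5,0,-15,0],[0,0,0,-15,0],[0,0,0,-15,0],[0,0,0,-15,0],[0,0,0,-8,0],[0,0,0,0,0]],
])

```text
time_s: 30.9
ee_pos: [0.526, -0.3518, 0.285]
tool_rot: [-175.2, 0.9, 88.1]
wrist_force: [-0.9, 0.3, -0.0]
gripper_width: 0.0856
```

Call:
jog_arm([
  [[0,0,0,60,0],[0,0,0,0,0],[0,0,0,0,0]],
])

```text
time_s: 31.28
ee_pos: [0.5212, -0.3524, 0.2257]
tool_rot: [-175.2, 0.9, 88.1]
wrist_force: [0.7, -1.0, 1.1]
gripper_width: 0.0854
```

Call:
jog_arm([
  [[0,0,-10,0,0],[0,0,-10,0,0],[0,0,-10,0,0],[0,0,-10,0,0],[0,0,-10,0,0],[0,0,0,0,0]],
])

```text
time_s: 32.02
ee_pos: [0.4697, -0.3526, 0.2369]
tool_rot: [-175.6, 1.2, 88.1]
wrist_force: [0.3, -0.9, -0.1]
gripper_width: 0.0857
```

Call:
jog_arm([
  [[0,0,50,0,0],[0,0,0,0,0],[0,0,0,0,0]],
])

```text
time_s: 32.4
ee_pos: [0.5193, -0.3539, 0.2305]
tool_rot: [-175.4, 1.1, 88.0]
wrist_force: [0.2, -0.4, -0.4]
gripper_width: 0.0854
```

Call:
jog_arm([
  [[0,0,-30,0,0],[0,0,-30,0,0],[0,0,-30,0,0],[0,0,0,0,0],[0,0,0,0,0]],
])

```text
time_s: 33.02
ee_pos: [0.4258, -0.3507, 0.2396]
tool_rot: [-175.6, 1.2, 88.0]
wrist_force: [-0.2, -0.5, 0.4]
gripper_width: 0.0856
```

Call:
jog_arm([
  [[0,0,45,0,0],[0,0,0,0,0],[0,0,0,0,0],[0,0,45,0,0],[0,0,0,0,0],[0,0,0,0,0]],
])

```text
time_s: 33.78
ee_pos: [0.5169, -0.3538, 0.2309]
tool_rot: [-175.4, 1.2, 88.0]
wrist_force: [0.3, -0.2, 0.1]
gripper_width: 0.0851
```

Call:
jog_arm([
  [[0,0,0,25,0],[0,0,0,25,0],[0,0,0,25,0],[0,0,0,0,0],[0,0,0,0,0]],
])

```text
time_s: 34.4
ee_pos: [0.509, -0.3572, 0.1602]
tool_rot: [-175.7, 1.4, 87.8]
wrist_force: [1.4, -0.2, -0.1]
gripper_width: 0.085
```

Call:
jog_arm([
  [[0,0,0,-50,0],[0,0,0,0,0],[0,0,0,0,0],[0,0,0,-50,0],[0,0,0,0,0],[0,0,0,0,0]],
])

```text
time_s: 35.15
ee_pos: [0.5168, -0.3556, 0.2668]
tool_rot: [-176.0, 1.6, 87.8]
wrist_force: [0.7, 0.1, -0.4]
gripper_width: 0.0855
```

Call:
jog_arm([
  [[0,0,0,-60,0],[0,0,0,-60,0],[0,0,0,0,0],[0,0,0,0,0]],
])

```text
time_s: 35.65
ee_pos: [0.524, -0.3517, 0.3831]
tool_rot: [-175.5, 1.3, 87.8]
wrist_force: [0.3, 0.4, -1.3]
gripper_width: 0.0853
```

Call:
jog_arm([
  [[0,0,0,60,0],[0,0,0,60,0],[0,0,0,60,0],[0,0,0,0,0],[0,0,0,0,0]],
])

```text
time_s: 36.28
ee_pos: [0.5068, -0.3535, 0.1949]
tool_rot: [-175.2, 1.1, 87.8]
wrist_force: [1.1, -0.1, 1.1]
gripper_width: 0.0852
```

Call:
jog_arm([
  [[0,0,0,-60,0],[0,0,0,-60,0],[0,0,0,-60,0],[0,0,0,0,0],[0,0,0,0,0]],
])

```text
time_s: 36.9
ee_pos: [0.5239, -0.3511, 0.3915]
tool_rot: [-176.0, 1.6, 87.8]
wrist_force: [-0.8, -0.0, -0.5]
gripper_width: 0.0853
```

```bash
python3 -c "
from h import *
to(525,-394.5,180,88.7);print(monitor.sense()['joint_positions'])"
```

```text
t36.90 [ 523.9 -351.1  391.5] [-176.01    1.59   87.76] F [-0.8 -0.  -0.5] w 85.3
shift x y z turn: [-37.4  17.6 211.9] -0.9
[-36.56398235  14.11699261  63.93445464  -3.6806619  104.32540976
 -35.10572749]
```

Call:
jog_arm([
  [[0,0,-6,0,0],[0,0,-6,0,0],[0,0,-6,0,0],[0,0,-6,0,0],[0,0,-6,0,0],[0,0,-6,0,0],[0,0,-6,0,0],[0,0,-6,0,0],[0,0,-6,0,0],[0,0,-6,0,0],[0,0,-6,0,0],[0,0,0,0,0]],
])

```text
time_s: 38.4
ee_pos: [0.4522, -0.3479, 0.3945]
tool_rot: [-175.8, 1.5, 87.7]
wrist_force: [0.1, 0.2, 0.4]
gripper_width: 0.0853
```

Call:
jog_arm([
  [[0,0,60,0,0],[0,0,60,0,0],[0,0,0,0,0],[0,0,0,0,0]],
])

```text
time_s: 38.9
ee_pos: [0.574, -0.353, 0.381]
tool_rot: [-175.5, 1.3, 87.6]
wrist_force: [-0.3, -0.1, 1.3]
gripper_width: 0.0854
```

Call:
jog_arm([
  [[0,0,-30,0,0],[0,0,-30,0,0],[0,0,-30,0,0],[0,0,-30,0,0],[0,0,-30,0,0],[0,0,0,0,0]],
])

```text
time_s: 39.65
ee_pos: [0.4147, -0.3458, 0.3994]
tool_rot: [-176.0, 1.8, 87.4]
wrist_force: [1.0, 0.1, 1.1]
gripper_width: 0.0856
```

Call:
jog_arm([
  [[0,4,14,0,0],[0,4,14,0,0],[0,4,14,0,0],[0,4,14,0,0],[0,4,14,0,0],[0,4,14,0,0],[0,4,14,0,0],[0,4,14,0,0],[0,4,14,0,0],[0,4,14,0,0],[0,4,14,0,0],[0,0,0,0,0]],
])

```text
time_s: 41.15
ee_pos: [0.5835, -0.3052, 0.3854]
tool_rot: [-176.0, 1.7, 87.5]
wrist_force: [0.5, -0.4, 0.4]
gripper_width: 0.0858
```

Call:
jog_arm([
  [[0,0,-60,0,0],[0,0,-60,0,0],[0,0,-60,0,0],[0,0,0,0,0]],
])

```text
time_s: 41.65
ee_pos: [0.3988, -0.2971, 0.393]
tool_rot: [-175.5, 1.6, 87.5]
wrist_force: [-0.1, -0.6, 0.2]
gripper_width: 0.0853
```

Call:
jog_arm([
  [[0,0,0,0,0],[0,0,0,0,0]],
])

```text
time_s: 41.9
ee_pos: [0.3994, -0.2975, 0.3938]
tool_rot: [-175.6, 1.6, 87.5]
wrist_force: [-0.3, -0.4, -0.3]
gripper_width: 0.0853
```

Call:
jog_arm([
  [[0,6,15,0,0],[0,6,15,0,0],[0,6,15,0,0],[0,6,15,0,0],[0,6,15,0,0],[0,6,15,0,0],[0,6,15,0,0],[0,6,15,0,0],[0,6,15,0,0],[0,6,15,0,0],[0,6,15,0,0],[0,6,15,0,0]],
])

```text
time_s: 43.4
ee_pos: [0.5969, -0.2284, 0.3752]
tool_rot: [-175.6, 1.6, 87.6]
wrist_force: [-0.2, -0.3, -0.0]
gripper_width: 0.0853
```

Call:
jog_arm([
  [[0,0,-10,10,0],[0,0,-20,20,0],[0,0,-30,25,0],[0,0,-30,25,0],[0,0,-30,25,0],[0,0,-30,25,0],[0,0,-30,25,0],[0,0,0,0,0],[0,0,0,0,0]],
])

```text
time_s: 44.52
ee_pos: [0.4063, -0.2226, 0.23]
tool_rot: [-175.7, 1.6, 87.7]
wrist_force: [0.5, -0.8, -0.5]
gripper_width: 0.0854
```

Call:
jog_arm([
  [[0,10,15,0,0],[0,20,25,0,0],[0,25,30,0,0],[0,25,30,0,0],[0,25,30,0,0],[0,25,30,0,0],[0,25,30,0,0],[0,25,30,0,0],[0,25,30,0,0],[0,25,30,0,0],[0,20,25,0,0],[0,10,15,0,0]],
])

```text
time_s: 46.02
ee_pos: [0.7685, 0.0464, 0.2077]
tool_rot: [-177.1, 1.7, 88.0]
wrist_force: [0.6, 0.5, 0.5]
gripper_width: 0.0854
```

Call:
jog_arm([
  [[0,8,20,0,0],[0,8,20,0,0],[0,8,20,0,0],[0,8,20,0,0],[0,0,10,0,0],[0,0,0,0,0]],
])

```text
time_s: 46.78
ee_pos: [0.8675, 0.0923, 0.1973]
tool_rot: [-177.5, 1.5, 88.4]
wrist_force: [1.0, -0.2, -0.9]
gripper_width: 0.0858
```

```bash
python3 -c "
from h import *
to(850,0,200,88.7);print(monitor.sense()['joint_positions'])"
```

```text
t46.77 [867.5  92.3 197.3] [-177.46    1.5    88.41] F [ 1.  -0.2 -0.9] w 85.8
shift x y z turn: [-92.8 -14.9   0.4] -0.3
[  3.21081402  64.64923697  12.75525609  -1.32986767 105.24968708
   4.51350012]
```

Call:
jog_arm([
  [[0,0,15,0,0],[0,0,15,0,0],[0,0,0,0,0]],
])

```text
time_s: 47.15
ee_pos: [0.8816, 0.0936, 0.183]
tool_rot: [-177.5, 1.4, 88.5]
wrist_force: [0.5, 0.2, 2.3]
gripper_width: 0.0854
```

```bash
python3 -c "
from h import *
to(850,0,200,88.7);print(monitor.sense()['joint_positions'])"
```

```text
t47.15 [881.6  93.6 183. ] [-177.51    1.42   88.54] F [0.5 0.2 2.3] w 85.4
shift x y z turn: [-94.7 -29.9 -13.4] -0.2
[  3.21254703  72.44522017   1.59228698  -1.27878981 108.5595032
   4.32452487]
```

Call:
jog_arm([
  [[0,-12,-10,0,0],[0,-12,-10,0,0],[0,-12,-10,0,0],[0,-14,-10,0,0],[0,-14,-10,0,0],[0,-14,-10,0,0],[0,-14,-10,0,0],[0,-14,-10,0,0],[0,-14,-10,0,0],[0,-14,-10,0,0],[0,-14,-10,0,0],[0,-14,-10,0,0]],
])

```text
time_s: 48.65
ee_pos: [0.7717, -0.0658, 0.2424]
tool_rot: [177.3, 1.5, 88.5]
wrist_force: [-0.0, 0.4, -0.4]
gripper_width: 0.0854
```

Call:
jog_arm([
  [[0,-16,-11,0,0],[0,-16,-11,0,0],[0,-16,-11,0,0],[0,-16,-11,0,0],[0,-16,-11,0,0],[0,-16,-11,0,0],[0,-16,-11,0,0],[0,-16,-11,0,0],[0,-16,-11,0,0],[0,-16,-11,0,0],[0,-16,-11,0,0],[0,-16,-11,0,0]],
])

```text
time_s: 50.15
ee_pos: [0.6319, -0.2657, 0.257]
tool_rot: [175.6, 1.8, 88.5]
wrist_force: [-0.3, -0.3, 0.2]
gripper_width: 0.0852
```

```bash
python3 -c "
from h import *
to(525,-394.5,170,88.7)"
```

```text
t50.15 [ 631.9 -265.7  257. ] [175.56   1.75  88.46] F [-0.3 -0.3  0.2] w 85.2
shift x y z turn: [-128.9 -110.2   82.7] -0.2
```

Call:
jog_arm([
  [[0,-45,-38,28,0],[0,-45,-38,28,0],[0,-30,-26,20,0],[0,0,0,0,0],[0,0,0,0,0]],
])

```text
time_s: 50.78
ee_pos: [0.531, -0.3888, 0.1787]
tool_rot: [175.4, 1.8, 88.4]
wrist_force: [-0.6, 0.4, -0.3]
gripper_width: 0.0855
```

```bash
python3 -c "
from h import *
to(525,-394.5,170,88.7);print(monitor.sense()['joint_positions'])"
```

```text
t50.77 [ 531.  -388.8  178.7] [175.35   1.84  88.38] F [-0.6  0.4 -0.3] w 85.5
shift x y z turn: [-5.6 -6.5  8.4] -0.3
[-41.48197626  14.63801983  85.49335879   1.61903874  75.12806521
 -40.28599189]
```

Call:
jog_arm([
  [[0,20,0,-20,0],[0,50,0,-20,0],[0,60,0,0,0],[0,60,0,0,0.4],[0,60,0,0,0.4],[0,60,0,0,0.4],[0,60,0,0,0.4],[0,60,0,0,0.4],[0,60,0,0,0.4],[0,60,0,0,0],[0,50,0,0,0],[0,30,0,0,0]],
])

```text
time_s: 52.28
ee_pos: [0.5617, 0.2697, 0.2167]
tool_rot: [173.6, 1.5, 86.8]
wrist_force: [-0.1, 0.0, -0.4]
gripper_width: 0.0854
```

Call:
jog_arm([
  [[0,0,0,0,0],[0,-30,0,0,0],[0,-60,0,0,0],[0,-60,0,0,-0.4],[0,-60,0,0,-0.4],[0,-60,0,0,-0.4],[0,-60,0,0,-0.4],[0,-60,0,0,-0.4],[0,-60,0,0,-0.4],[0,-60,0,0,0],[0,-50,0,0,0],[0,-30,0,0,0]],
])

```text
time_s: 53.78
ee_pos: [0.5461, -0.333, 0.2456]
tool_rot: [172.6, 2.0, 90.2]
wrist_force: [0.7, 0.4, -0.8]
gripper_width: 0.0853
```

```bash
python3 -c "
from h import *
to(525,-394.5,170,88.7);print(monitor.sense()['joint_positions'])"
```

```text
t53.77 [ 546.1 -333.   245.6] [172.6    2.    90.21] F [ 0.7  0.4 -0.8] w 85.3
shift x y z turn: [-58.7 -31.2  74.4] 1.5
[-37.53942729   7.27042618  86.9144527    3.00667921  78.75193899
 -38.28661112]
```

Call:
jog_arm([
  [[0,4,18,0,0],[0,4,18,0,0],[0,4,18,0,0],[0,4,18,0,0],[0,4,18,0,0],[0,4,18,0,0],[0,4,18,0,0],[0,4,18,0,0],[0,4,18,0,0],[0,4,18,0,0],[0,4,18,0,0],[0,0,0,0,0]],
])

```text
time_s: 55.28
ee_pos: [0.7441, -0.2949, 0.282]
tool_rot: [172.1, 2.5, 90.0]
wrist_force: [-0.4, -0.1, 0.4]
gripper_width: 0.0856
```

```bash
python3 -c "
from h import *
to(525,-394.5,170,88.7);print(monitor.sense()['joint_positions'])"
```

```text
t55.27 [ 744.1 -294.9  282. ] [172.11   2.53  89.98] F [-0.4 -0.1  0.4] w 85.6
shift x y z turn: [ -94.6 -233.    85.1] 1.3
[-25.78102934  31.56415156  53.56469048   1.16301653  86.67001017
 -25.91808772]
```

Call:
jog_arm([
  [[0,-22,57,0,0],[0,0,0,0,0],[0,0,0,0,0]],
])

```text
time_s: 55.65
ee_pos: [0.7846, -0.3128, 0.2792]
tool_rot: [173.0, 2.2, 90.0]
wrist_force: [-0.2, -0.8, 0.3]
gripper_width: 0.0852
```

```bash
python3 -c "
from h import *
to(525,-394.5,170,88.7);print(monitor.sense()['joint_positions'])"
```

```text
t55.65 [ 784.6 -312.8  279.2] [173.04   2.15  89.97] F [-0.2 -0.8  0.3] w 85.2
shift x y z turn: [ -77.7 -271.2   79.9] 1.3
[-25.64446001  41.30573378  40.19774163   1.07748822  91.28973151
 -25.65420592]
```

Call:
jog_arm([
  [[0,-20,50,0,0],[0,0,0,0,0],[0,0,0,0,0]],
])

```text
time_s: 56.02
ee_pos: [0.8148, -0.3262, 0.28]
tool_rot: [173.6, 1.9, 90.0]
wrist_force: [-1.0, -0.4, 1.8]
gripper_width: 0.0853
```

```bash
python3 -c "
from h import *
to(525,-394.5,170,88.7);print(monitor.sense()['joint_positions'])"
```

```text
t56.02 [ 814.8 -326.2  280. ] [173.63   1.89  89.95] F [-1.  -0.4  1.8] w 85.3
shift x y z turn: [ -64.9 -300.4   79.3] 1.3
[-25.56844914  50.22923023  26.89601491   1.05228511  96.30942217
 -25.45246348]
```

Call:
jog_arm([
  [[0,3,-8,0,0],[0,4,-10,0,0],[0,4,-10,0,0],[0,4,-10,0,0],[0,4,-10,0,0],[0,4,-10,0,0],[0,4,-10,0,0],[0,3,-8,0,0],[0,0,0,0,0]],
])

```text
time_s: 57.15
ee_pos: [0.7285, -0.2932, 0.3026]
tool_rot: [171.7, 2.8, 89.9]
wrist_force: [0.1, -0.8, 0.3]
gripper_width: 0.0859
```

Call:
jog_arm([
  [[0,-22,57,0,0],[0,0,0,0,0],[0,-22,57,0,0],[0,0,0,0,0],[0,0,0,0,0]],
])

```text
time_s: 57.78
ee_pos: [0.8044, -0.3227, 0.3051]
tool_rot: [173.1, 2.2, 89.9]
wrist_force: [-0.7, 0.6, 0.6]
gripper_width: 0.0854
```

```bash
python3 -c "
from h import *
to(525,-394.5,170,88.7);print(monitor.sense()['joint_positions'])"
```

```text
t57.77 [ 804.4 -322.7  305.1] [173.07   2.22  89.91] F [-0.7  0.6  0.6] w 85.4
shift x y z turn: [ -67.  -293.9  103.1] 1.2
[-25.63498892  47.05523685  29.09980808   1.00371949  96.63703841
 -25.50321215]
```

Call:
jog_arm([
  [[0,9,-24,0,0],[0,0,0,0,0],[0,0,0,0,0],[0,9,-24,0,0],[0,0,0,0,0],[0,0,0,0,0],[0,9,-26,0,0],[0,0,0,0,0],[0,0,0,0,0]],
])

```text
time_s: 58.9
ee_pos: [0.7326, -0.2968, 0.3092]
tool_rot: [172.0, 2.7, 89.9]
wrist_force: [0.1, 0.1, 0.5]
gripper_width: 0.0855
```

```bash
python3 -c "
from h import *
to(525,-394.5,170,88.7);print(monitor.sense()['joint_positions'])"
```

```text
t58.90 [ 732.6 -296.8  309.2] [172.01   2.72  89.86] F [0.1 0.1 0.5] w 85.5
shift x y z turn: [ -91.5 -225.4  113.5] 1.2
[-26.23838345  29.57647097  53.43369415   1.08847787  88.62656492
 -26.23654539]
```

Call:
jog_arm([
  [[0,0,0,0,-10],[0,0,0,0,-10],[0,0,0,0,-10],[0,0,0,0,-10],[0,0,0,0,-10],[0,0,0,0,-10],[0,0,0,0,-10],[0,0,0,0,0]],
])

```text
time_s: 59.9
ee_pos: [0.743, -0.3012, 0.3193]
tool_rot: [-179.7, 9.5, 162.3]
wrist_force: [0.2, 0.7, -0.8]
gripper_width: 0.0855
```

```bash
python3 -c "
from h import *
to(525,-394.5,190,161);print(monitor.sense()['joint_positions'])"
```

```text
t59.90 [ 743.  -301.2  319.3] [-179.71    9.52  162.26] F [ 0.2  0.7 -0.8] w 85.5
shift x y z turn: [ 198.2 -154.8   98.7] 1.3
[-26.19502424  30.49810501  51.26945546   1.10296288  88.7711391
 -98.35820847]
```

Call:
jog_arm([
  [[0,12,-9,5,0],[0,22,-17,10,0],[0,24,-19,12,0],[0,24,-19,12,0],[0,24,-19,12,0],[0,24,-19,12,0],[0,22,-17,12,0],[0,16,-12,10,0],[0,10,-7,5,0],[0,5,-4,0,0],[0,0,0,0,0],[0,0,0,0,0]],
])

```text
time_s: 61.4
ee_pos: [0.5447, -0.3896, 0.2059]
tool_rot: [-180.0, 10.6, 159.6]
wrist_force: [0.6, 1.0, -0.9]
gripper_width: 0.0857
```

```bash
python3 -c "
from h import *
to(525,-394.5,110,161);print(monitor.sense()['joint_positions'])"
```

```text
t61.40 [ 544.7 -389.6  205.9] [-179.95   10.55  159.63] F [ 0.6  1.  -0.9] w 85.7
shift x y z turn: [ 34.  -11.4  91.2] -1.4
[ -41.89514939   10.75088523   87.5394485     4.00588765   71.90058537
 -112.43881177]
```

Call:
jog_arm([
  [[0,17,-6,45,-1.4],[0,0,0,0,0],[0,17,-6,45,0],[0,0,0,0,0],[0,0,0,0,0]],
])

```text
time_s: 62.02
ee_pos: [0.5319, -0.3979, 0.1211]
tool_rot: [-179.5, 11.3, 161.1]
wrist_force: [0.4, -0.8, 0.9]
gripper_width: 0.0853
```

```bash
python3 -c "
from h import *
to(525,-394.5,68,161)"
```

```text
t62.02 [ 531.9 -397.9  121.1] [-179.45   11.32  161.12] F [ 0.4 -0.8  0.9] w 85.3
shift x y z turn: [17.9  1.5 50.5] 0.1
```

Call:
jog_arm([
  [[0,3,0,9,0],[0,3,0,9,0],[0,3,1,9,0],[0,3,0,9,0],[0,3,0,8,0],[0,3,0,6,0],[0,0,0,0,0]],
])

```text
time_s: 62.9
ee_pos: [0.5269, -0.396, 0.0698]
tool_rot: [-179.3, 11.6, 161.2]
wrist_force: [0.8, -0.3, -0.3]
gripper_width: 0.0858
```

```bash
python3 -c "
from h import *
to(524,-394.5,68,161)
C=cams();from crop import *
a=crop(C['scene']['color'][:,:,::-1],180,25,300,160,4);b=crop(C['top']['color'][:,:,::-1],405,180,505,275,3)
import numpy as np
c=np.zeros((540,790,3),np.uint8);c[:,:480]=a;c[:285,485:785]=b;cv2.imwrite('pics/b1.png',c)"
```

```text
t62.90 [ 526.9 -396.    69.8] [-179.33   11.64  161.17] F [ 0.8 -0.3 -0.3] w 85.8
shift x y z turn: [3.5 0.5 1.1] 0.2
```

View pics/b1.png

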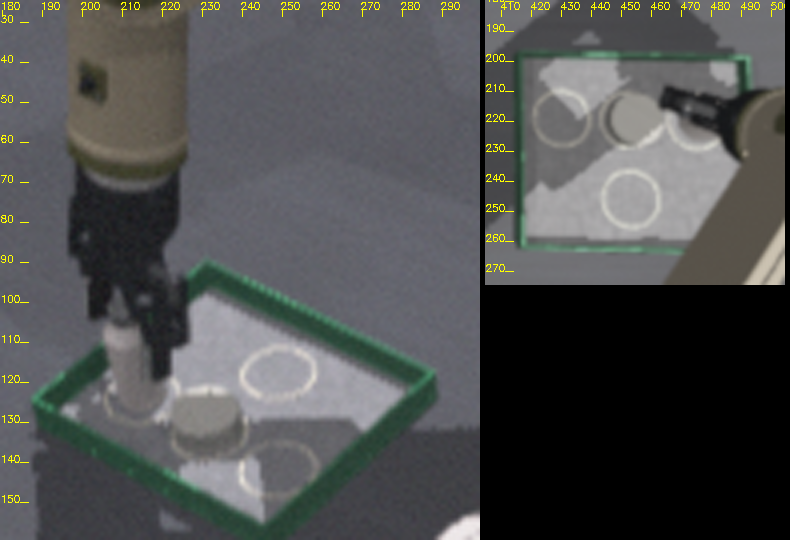

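Bottle still upright between the open fingers, and the carton and jar rings are empty. Closing on the bottle.

Call:
jog_arm([
  [[0,3,0.5,1,0],[0.3,0,0,0,0],[0.45,0,0,0,0],[0.5,0,0,0,0],[1,0,0,0,0],[1,0,0,0,0],[1,0,0,0,0],[1,0,0,0,0]],
])

```text
time_s: 64.0
ee_pos: [0.5257, -0.3959, 0.0709]
tool_rot: [-179.2, 11.9, 161.2]
wrist_force: [-0.8, 0.2, 0.2]
gripper_width: 0.0389
```

```bash
python3 -c "
from h import *
to(529,243,190,161)
to(524,-394.5,200,161)"
```

```text
t64.00 [ 525.7 -395.9   70.9] [-179.22   11.86  161.19] F [-0.8  0.2  0.2] w 38.9
shift x y z turn: [ 174.1  603.6 -166.5] 0.2
t64.00 [ 525.7 -395.9   70.9] [-179.22   11.86  161.19] F [-0.8  0.2  0.2] w 38.9
shift x y z turn: [ -24.5   -0.9 -126.8] 0.2
```

Call:
jog_arm([
  [[1,-8,0,-40,0],[1,0,0,0,0],[1,-8,0,-40,0],[1,0,0,0,0],[1,-8,0,-40,0],[1,0,0,0,0],[1,0,0,0,0]],
])

```text
time_s: 64.88
ee_pos: [0.5222, -0.391, 0.1878]
tool_rot: [-179.5, 11.2, 161.1]
wrist_force: [0.1, 0.2, -1.6]
gripper_width: 0.039
```

Call:
jog_arm([
  [[1,17,55,-4,0],[1,0,0,0,0],[1,17,55,-4,0],[1,0,0,0,0],[1,17,55,-4,0],[1,0,0,0,0],[1,17,55,-4,0],[1,0,0,0,0],[1,17,55,-4,0],[1,0,0,0,0],[1,0,0,0,0]],
])

```text
time_s: 66.25
ee_pos: [0.5271, -0.1032, 0.1782]
tool_rot: [-179.5, 10.6, 160.8]
wrist_force: [-0.2, 0.2, -1.0]
gripper_width: 0.0392
```

```bash
python3 -c "
from h import *
to(529,243,190,164)
print(monitor.sense()['joint_positions'])"
```

```text
t66.25 [ 527.1 -103.2  178.2] [-179.48   10.6   160.79] F [-0.2  0.2 -1. ] w 39.2
shift x y z turn: [108.1 327.2 -35.2] -3.2
[-15.81988368  -8.87908559 110.36244617  -1.23440657  67.97015827
 -86.20695599]
```

Call:
jog_arm([
  [[1,18,54,-4,0],[1,0,0,0,0],[1,18,54,-4,0],[1,0,0,0,0],[1,18,54,-4,0],[1,0,0,0,0],[1,18,54,-4,0],[1,0,0,0,0],[1,18,54,-4,0],[1,0,0,0,0],[1,15,50,0,0],[1,0,0,0,0]],
])

```text
time_s: 67.75
ee_pos: [0.5454, 0.2124, 0.1745]
tool_rot: [-178.9, 11.0, 159.5]
wrist_force: [-0.1, -0.7, -0.9]
gripper_width: 0.0388
```

```bash
python3 -c "
from h import *
to(529,243,110,161)
print(monitor.sense()['joint_positions'])"
```

```text
t67.75 [545.4 212.4 174.5] [-178.94   10.97  159.51] F [-0.1 -0.7 -0.9] w 38.8
shift x y z turn: [37.9 24.  57.9] -1.5
[ 20.90745612   2.11128476 100.28133882  -8.53315457  70.23570336
 -46.12646065]
```

Call:
jog_arm([
  [[1,26,21,0,0],[1,0,0,0,0],[1,6,0,40,0],[1,0,0,0,0],[1,0,0,0,0]],
])

```text
time_s: 68.38
ee_pos: [0.5357, 0.228, 0.1303]
tool_rot: [-178.8, 11.2, 159.1]
wrist_force: [0.9, 1.1, 0.1]
gripper_width: 0.0389
```

```bash
python3 -c "
from h import *
to(529,240,72,161)"
```

```text
t68.38 [535.7 228.  130.3] [-178.75   11.2   159.09] F [0.9 1.1 0.1] w 38.9
shift x y z turn: [21.6 10.1 54.9] -1.9
```

Call:
jog_arm([
  [[1,4,3,11,0],[1,4,3,11,0],[1,4,3,10,0],[1,4,1,9,0],[1,3,1,7,0],[1,2,0,4,0],[1,0,0,0,0]],
])

```text
time_s: 69.25
ee_pos: [0.5304, 0.2419, 0.0736]
tool_rot: [-178.9, 11.3, 159.1]
wrist_force: [1.2, -0.5, -1.7]
gripper_width: 0.0389
```

```bash
python3 -c "
from h import *
to(529,240,71,161)"
```

```text
t69.25 [530.4 241.9  73.6] [-178.85   11.33  159.09] F [ 1.2 -0.5 -1.7] w 38.9
shift x y z turn: [ 1.1 -2.2  2.5] -1.9
```

Call:
jog_arm([
  [[1,0,-2,2,0],[1,0,0,1,0],[1,0,0,0,0],[0.48,0,0,0,0],[0.4,0,0,0,0],[0.35,0,0,0,0],[0.35,0,0,0,0]],
])

```text
time_s: 70.12
ee_pos: [0.5317, 0.24, 0.0726]
tool_rot: [-179.0, 11.5, 159.0]
wrist_force: [1.1, -0.5, -0.5]
gripper_width: 0.0552
```

```bash
python3 -c "
from h import *
to(529,240,71,161)
to(529,240,170,161)
to(528,-323,150,176)"
```

```text
t70.12 [531.7 240.   72.6] [-178.99   11.48  159.04] F [ 1.1 -0.5 -0.5] w 55.2
shift x y z turn: [ 2.8 -0.9  1. ] -2.0
t70.12 [531.7 240.   72.6] [-178.99   11.48  159.04] F [ 1.1 -0.5 -0.5] w 55.2
shift x y z turn: [-16.9  -2.6 -96. ] -2.0
t70.12 [531.7 240.   72.6] [-178.99   11.48  159.04] F [ 1.1 -0.5 -0.5] w 55.2
shift x y z turn: [-209.3 -527.6  -27.2] -17.0
```

Call:
jog_arm([
  [[0.35,-7,-1,-40,0],[0.35,0,0,0,0],[0.35,-9,-1,-50,0],[0,0,0,0,0],[0,-20,-55,0,0],[0,0,0,0,0],[0,-20,-55,2,0],[0,0,0,0,0],[0,-20,-55,2,0],[0,0,0,0,0],[0,-20,-55,2,0],[0,0,0,0,0]],
])

```text
time_s: 71.62
ee_pos: [0.5227, 0.0058, 0.1728]
tool_rot: [-178.9, 11.1, 159.3]
wrist_force: [-0.2, 0.4, 0.3]
gripper_width: 0.0854
```

Call:
jog_arm([
  [[0,-20,-55,2,0],[0,0,0,0,0],[0,-20,-55,2,0],[0,0,0,0,0],[0,-20,-55,2,0],[0,0,0,0,0],[0,-20,-55,2,0],[0,0,0,0,0],[0,-20,-55,2,0],[0,0,0,0,0],[0,0,0,0,0]],
])

```text
time_s: 73.0
ee_pos: [0.5272, -0.2657, 0.1795]
tool_rot: [-179.7, 10.5, 160.1]
wrist_force: [0.1, 0.5, -0.1]
gripper_width: 0.0853
```

```bash
python3 -c "
from h import *
to(526,-324.5,100,161)"
```

```text
t73.00 [ 527.2 -265.7  179.5] [-179.75   10.51  160.14] F [ 0.1  0.5 -0.1] w 85.3
shift x y z turn: [ -4.  -55.3  81.8] -0.9
```

Call:
jog_arm([
  [[0,-2,-52,30,0],[0,0,0,0,0],[0,4,-3,50,-0.9],[0,0,0,0,0],[0,0,0,0,0]],
])

```text
time_s: 73.62
ee_pos: [0.5262, -0.3128, 0.1022]
tool_rot: [-179.7, 10.7, 161.6]
wrist_force: [0.3, -0.2, 1.5]
gripper_width: 0.0854
```

```bash
python3 -c "
from h import *
to(525,-324.5,33,161)"
```

```text
t73.62 [ 526.2 -312.8  102.2] [-179.74   10.71  161.58] F [ 0.3 -0.2  1.5] w 85.4
shift x y z turn: [ 10.4 -11.2  68.5] 0.6
```

Call:
jog_arm([
  [[0,2,-6,11,0],[0,2,-5,11,0],[0,2,0,11,0],[0,2,0,10,0],[0,2,0,9,0],[0,1,0,7,0],[0,1,0,4,0],[0,0,0,0,0]],
])

```text
time_s: 74.62
ee_pos: [0.5246, -0.3244, 0.0378]
tool_rot: [-179.7, 11.0, 161.6]
wrist_force: [-0.5, -0.7, -0.3]
gripper_width: 0.0851
```

```bash
python3 -c "
from h import *
to(525,-324.5,33,161)"
```

```text
t74.62 [ 524.6 -324.4   37.8] [-179.66   10.99  161.62] F [-0.5 -0.7 -0.3] w 85.1
shift x y z turn: [0.5 0.1 4.8] 0.6
```

Call:
jog_arm([
  [[0,1,0,3,0],[0,0,0,2,0],[0.15,0,0,0,0],[0.25,0,0,0,0],[0.32,0,0,0,0],[1,0,0,0,0],[1,0,0,0,0],[1,0,0,0,0]],
], grip_force=40)

```text
time_s: 75.62
ee_pos: [0.5256, -0.3252, 0.0341]
tool_rot: [-179.6, 11.1, 161.6]
wrist_force: [0.9, 0.3, -0.4]
gripper_width: 0.0542
```

```bash
python3 -c "
from h import *
to(525,-324.5,120,161)
C=cams();from crop import *
cv2.imwrite('pics/c1.png',crop(C['scene']['color'][:,:,::-1],185,60,345,195,4))"
```

```text
t75.62 [ 525.6 -325.2   34.1] [-179.61   11.14  161.64] F [ 0.9  0.3 -0.4] w 54.2
shift x y z turn: [-15.9  -0.1 -84.5] 0.6
```

View pics/c1.png

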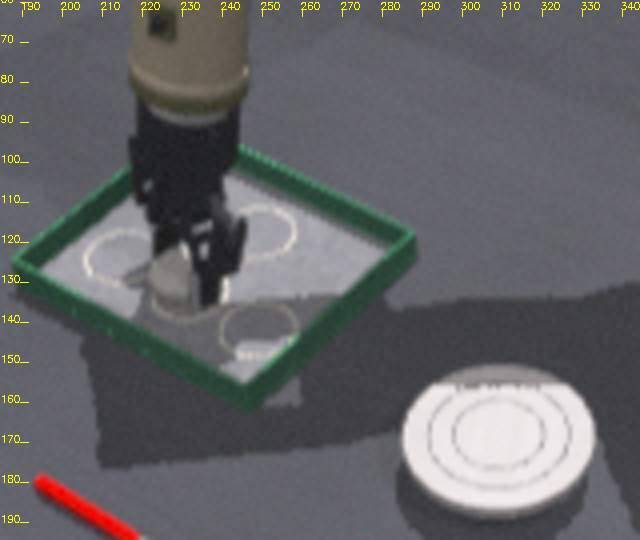

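Tin gripped and flat. The turntable's inner ring centre sits at crop (499,434), i.e. pixel (309.6,168.1).

```bash
python3 -c "
from h import *
C=cams();a=ray(C['scene'],u((499,434),185,60,4),.04)*1000;b=ray(C['top'],u((612,140),205,180,4),.04)*1000
print(a,b);m=(a+b)/2-[2,0]
to(*m,130,161)"
```

```text
[541.81183778 -10.93813162] [538.45610331 -12.89643393]
t75.83 [ 525.6 -325.2   34.1] [-179.61   11.14  161.63] F [ 0.2 -0.5 -0.1] w 54.5
shift x y z turn: [  66.6  300.5 -112.9] 0.6
```

Call:
jog_arm([
  [[1,-8,0,-42,0],[1,0,0,0,0],[1,-8,0,-42,0],[1,0,0,0,0],[1,0,0,0,0]],
])

```text
time_s: 76.45
ee_pos: [0.523, -0.3227, 0.1172]
tool_rot: [-179.7, 10.8, 161.6]
wrist_force: [-0.6, -0.5, -1.2]
gripper_width: 0.0547
```

```bash
python3 -c "
from h import *
to(540,-11,125,161)"
```

```text
t76.45 [ 523.  -322.7  117.2] [-179.74   10.76  161.61] F [-0.6 -0.5 -1.2] w 54.7
shift x y z turn: [ 79.3 301.1 -24.4] 0.6
```

Call:
jog_arm([
  [[1,14,54,-8,0],[1,0,0,0,0],[1,14,54,-6,0],[1,0,0,0,0],[1,14,54,-4,0],[1,0,0,0,0],[1,14,54,-3,0],[1,0,0,0,0],[1,14,54,-3,0],[1,0,0,0,0],[1,0,0,0,0]],
])

```text
time_s: 77.82
ee_pos: [0.5368, -0.045, 0.117]
tool_rot: [-179.6, 10.2, 161.3]
wrist_force: [0.7, -0.9, -1.1]
gripper_width: 0.0545
```

```bash
python3 -c "
from h import *
to(538,-12.5,90,161)"
```

```text
t77.83 [536.8 -45.  117. ] [-179.59   10.19  161.32] F [ 0.7 -0.9 -1.1] w 54.5
shift x y z turn: [14.  31.4 24.7] 0.3
```

Call:
jog_arm([
  [[1,10,32,6,0],[1,0,0,0,0],[1,2,0,10,0],[1,2,0,9,0],[1,0,0,0,0]],
])

```text
time_s: 78.45
ee_pos: [0.5384, -0.0189, 0.0875]
tool_rot: [-179.5, 10.2, 160.9]
wrist_force: [-0.6, 1.0, -2.3]
gripper_width: 0.0545
```

```bash
python3 -c "
from h import *
to(538,-12.5,71,161)"
```

```text
t78.45 [538.4 -18.9  87.5] [-179.46   10.17  160.93] F [-0.6  1.  -2.3] w 54.5
shift x y z turn: [ 5.3  6.1 15.7] -0.1
```

Call:
jog_arm([
  [[1,2,5,6,0],[1,1,1.5,5,0],[1,1,0,3,0],[1,0,0,0,0]],
])

```text
time_s: 78.95
ee_pos: [0.5392, -0.0123, 0.072]
tool_rot: [-179.5, 10.2, 160.9]
wrist_force: [-0.2, -1.1, -1.2]
gripper_width: 0.0546
```

```bash
python3 -c "
from h import *
to(538,-12.5,70.5,161)"
```

```text
t78.95 [539.2 -12.3  72. ] [-179.46   10.18  160.92] F [-0.2 -1.1 -1.2] w 54.6
shift x y z turn: [ 1.4 -0.6  1.3] -0.1
```

Call:
jog_arm([
  [[1,1,-0.5,1,0],[1,0,0,1,0],[1,0,0,0,0],[0.32,0,0,0,0],[0.2,0,0,0,0],[0.1,0,0,0,0],[0,0,0,0,0],[0,-6,0,-35,0],[0,0,0,0,0],[0,-9,0,-45,0],[0,0,0,0,0]],
])

```text
time_s: 80.32
ee_pos: [0.5395, -0.0121, 0.153]
tool_rot: [-179.5, 10.2, 160.9]
wrist_force: [1.0, -0.3, -0.1]
gripper_width: 0.0854
```

```bash
python3 -c "
from h import *
to(531.7,240,175,159)
C=cams();from crop import *
a=crop(C['scene']['color'][:,:,::-1],280,110,470,270,4);cv2.imwrite('pics/d1.png',a)
cv2.imwrite('pics/d1t.png',crop(C['top']['color'][:,:,::-1],205,180,390,250,4))"
```

```text
t80.33 [539.5 -12.1 153. ] [-179.47   10.21  160.93] F [ 1.  -0.3 -0.1] w 85.4
shift x y z turn: [ 84.4 235.4 -39.7] 1.9
```

View pics/d1.png

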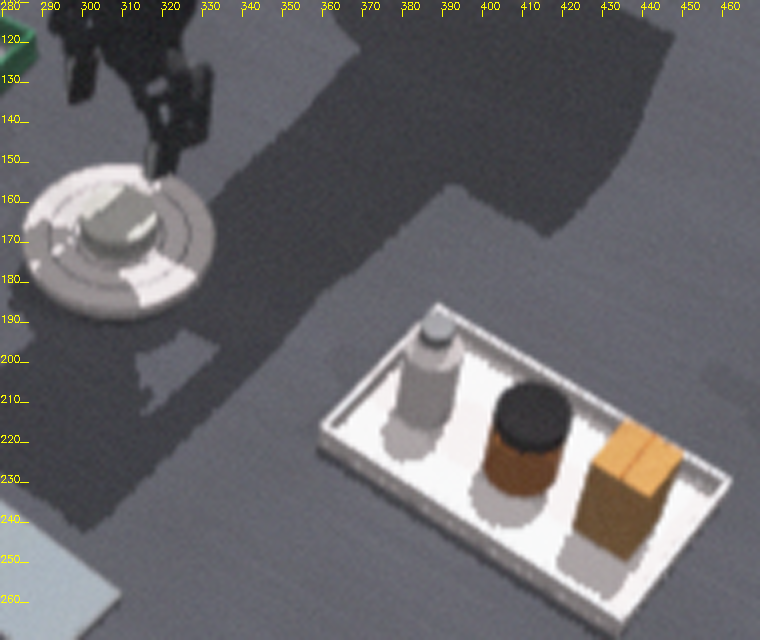

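Call:
jog_arm([
  [[0,19,52,-5,0],[0,0,0,0,0],[0,19,52,-4,0.5],[0,0,0,0,0],[0.35,19,52,-3,0.5],[0.35,0,0,0,0],[0.35,19,52,-3,0.5],[0.35,0,0,0,0],[0.35,10,26,0,0.5],[0.35,0,0,0,0],[0.35,0,0,0,0]],
])

```text
time_s: 81.8
ee_pos: [0.5282, 0.2307, 0.1309]
tool_rot: [-178.7, 8.9, 158.7]
wrist_force: [0.6, -0.8, 0.8]
gripper_width: 0.0555
```

```bash
python3 -c "
from h import *
to(531.7,240,110,159);to(531.7,240,72,159)"
```

```text
t81.80 [528.2 230.7 130.9] [-178.73    8.92  158.71] F [ 0.6 -0.8  0.8] w 55.5
shift x y z turn: [ 3.4 10.4 20.4] -0.3
t81.80 [528.2 230.7 130.9] [-178.73    8.92  158.71] F [ 0.6 -0.8  0.8] w 55.5
shift x y z turn: [ 9.3 11.2 57.9] -0.3
```

Call:
jog_arm([
  [[0.35,0,10,0,0],[0.35,0,0,0,0],[0.35,2,1,12,0],[0.35,2,0,12,0],[0.35,2,0,11,0],[0.35,1,0,10,0],[0.35,1,0,7,0],[0.35,0,0,3,0],[0.35,0,0,0,0]],
])

```text
time_s: 82.92
ee_pos: [0.5321, 0.2369, 0.0696]
tool_rot: [-178.6, 8.8, 158.6]
wrist_force: [0.4, -0.2, -0.3]
gripper_width: 0.0556
```

```bash
python3 -c "
from h import *
to(531.7,240,72,159)"
```

```text
t82.92 [532.1 236.9  69.6] [-178.59    8.82  158.62] F [ 0.4 -0.2 -0.3] w 55.6
shift x y z turn: [ 1.1  2.7 -2.7] -0.4
```

Call:
jog_arm([
  [[0.35,0,2.7,0,0],[0.35,0,0,0,0],[0.45,0,0,0,0],[1,0,0,0,0],[1,0,0,0,0],[1,0,0,0,0],[1,0,0,0,0]],
], grip_force=35)

```text
time_s: 83.8
ee_pos: [0.5341, 0.24, 0.0711]
tool_rot: [-178.7, 8.9, 158.6]
wrist_force: [0.1, 0.1, 0.6]
gripper_width: 0.0389
```

Call:
jog_arm([
  [[1,-7,0,-40,0],[1,0,0,0,0],[1,-7,0,-40,0],[1,0,0,0,0],[1,-20,-55,-20,0],[1,0,0,0,0],[1,-20,-55,0,0],[1,0,0,0,0],[1,-20,-55,0,0],[1,0,0,0,0],[1,-20,-55,0,0],[1,0,0,0,0]],
])

```text
time_s: 85.3
ee_pos: [0.52, 0.008, 0.1772]
tool_rot: [-178.3, 7.9, 158.9]
wrist_force: [-0.7, 1.0, -0.9]
gripper_width: 0.039
```

```bash
python3 -c "
from h import *
to(525.7,-395.9,160,161)"
```

```text
t85.30 [520.    8.  177.2] [-178.26    7.9   158.9 ] F [-0.7  1.  -0.9] w 39.0
shift x y z turn: [-146.9 -373.4   49.1] -2.1
```

Call:
jog_arm([
  [[1,-21,-55,2,0],[1,0,0,0,0],[1,-21,-55,2,0],[1,0,0,0,0],[1,-21,-55,2,0],[1,0,0,0,0],[1,-21,-55,2,-0.5],[1,0,0,0,0],[1,-21,-55,2,-0.5],[1,0,0,0,0],[1,-21,-55,2,-0.5],[1,0,0,0,0]],
])

```text
time_s: 86.8
ee_pos: [0.5286, -0.3231, 0.1783]
tool_rot: [-179.0, 6.9, 161.3]
wrist_force: [-0.3, 0.7, -0.7]
gripper_width: 0.0391
```

```bash
python3 -c "
from h import *
to(528.1,-395.9,130,161)"
```

```text
t86.80 [ 528.6 -323.1  178.3] [-178.99    6.91  161.35] F [-0.3  0.7 -0.7] w 39.1
shift x y z turn: [-16.9 -68.2  51.9] 0.3
```

Call:
jog_arm([
  [[1,-9,-34,10,0],[1,0,0,0,0],[1,-9,-34,10,0],[1,0,0,0,0],[1,4,0,32,0.3],[1,0,0,0,0],[1,0,0,0,0]],
])

```text
time_s: 87.68
ee_pos: [0.5333, -0.377, 0.1275]
tool_rot: [-179.6, 6.7, 161.6]
wrist_force: [0.5, -0.2, -0.9]
gripper_width: 0.0387
```

```bash
python3 -c "
from h import *
to(530,-395.9,72,161)"
```

```text
t87.67 [ 533.3 -377.   127.5] [-179.6     6.69  161.58] F [ 0.5 -0.2 -0.9] w 38.7
shift x y z turn: [  3.7 -18.6  55.6] 0.6
```

Call:
jog_arm([
  [[1,1,-10,12,0],[1,1,-8,12,0],[1,1,-2,11,0],[1,1,0,9,0],[1,0,0,7,0],[1,0,0,3,0],[1,0,0,0,0]],
])

```text
time_s: 88.55
ee_pos: [0.5297, -0.3985, 0.0718]
tool_rot: [-179.6, 6.8, 161.6]
wrist_force: [0.2, -0.2, -0.7]
gripper_width: 0.039
```

```bash
python3 -c "
from h import *
to(530.4,-395.9,72,161)"
```

```text
t88.55 [ 529.7 -398.5   71.8] [-179.57    6.8   161.58] F [ 0.2 -0.2 -0.7] w 39.0
shift x y z turn: [ 0.1  2.7 -0.2] 0.6
```

Call:
jog_arm([
  [[1,0,2.7,1,0],[1,0,0,0.7,0],[1,0,0,0,0],[0.48,0,0,0,0],[0.4,0,0,0,0],[0.2,0,0,0,0],[0,0,0,0,0],[0,-5,0,-42,0],[0,0,0,0,0],[0,-5,10,-42,0],[0,0,0,0,0]],
])

```text
time_s: 89.92
ee_pos: [0.5348, -0.3859, 0.1578]
tool_rot: [-179.5, 6.9, 161.6]
wrist_force: [0.7, -0.6, 0.6]
gripper_width: 0.0849
```

```bash
python3 -c "
from h import *
to(538.5,319.8,170,170)"
```

```text
t89.92 [ 534.8 -385.9  157.8] [-179.52    6.91  161.58] F [ 0.7 -0.6  0.6] w 84.9
shift x y z turn: [216.4 670.4 -44.1] -8.4
```

Call:
jog_arm([
  [[0,18,56,-4,0],[0,0,0,0,0],[0,18,56,-4,0],[0,0,0,0,0],[0,18,56,-4,0],[0,0,0,0,0],[0,18,56,-4,0],[0,0,0,0,0],[0,18,56,-4,0],[0,0,0,0,0],[0,18,56,-4,0],[0,0,0,0,0]],
])

```text
time_s: 91.42
ee_pos: [0.5381, -0.0364, 0.1596]
tool_rot: [-179.3, 6.8, 161.1]
wrist_force: [-0.9, -0.5, -0.1]
gripper_width: 0.0851
```

Call:
jog_arm([
  [[0,18,56,-4,0],[0,0,0,0,0],[0,18,56,-4,0],[0,0,0,0,0],[0,18,56,-4,0],[0,0,0,0,0],[0.25,18,56,-4,0],[0.25,0,0,0,0],[0.25,18,56,-4,0],[0.25,0,0,0,0],[0.25,18,56,-4,0],[0.25,0,0,0,0]],
])

```text
time_s: 92.92
ee_pos: [0.5605, 0.2898, 0.1627]
tool_rot: [-178.5, 7.3, 159.9]
wrist_force: [-0.1, -0.2, 0.2]
gripper_width: 0.0638
```

```bash
python3 -c "
from h import *
to(536.8,320,110,161)
C=cams();from crop import *
cv2.imwrite('pics/e1.png',crop(C['top']['color'][:,:,::-1],405,188,505,272,7))
"
```

```text
t92.92 [560.5 289.8 162.7] [-178.45    7.25  159.91] F [-0.1 -0.2  0.2] w 63.8
shift x y z turn: [39.  21.5 47.6] -1.1
```

View pics/e1.png

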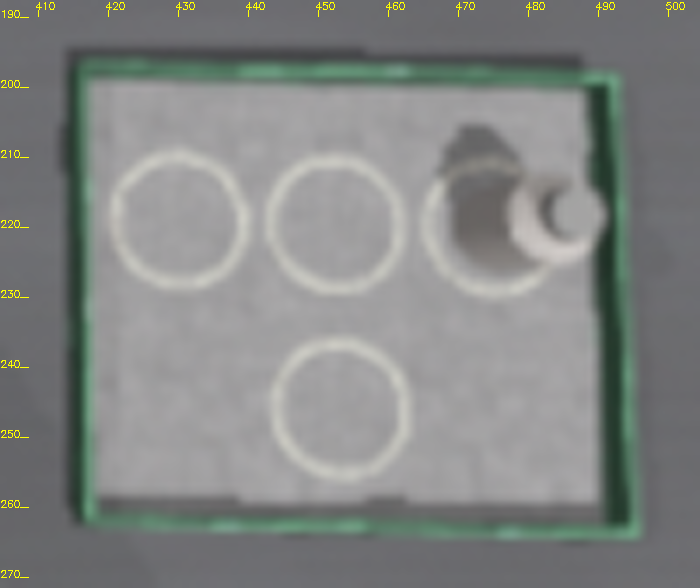

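View pics/d1t.png

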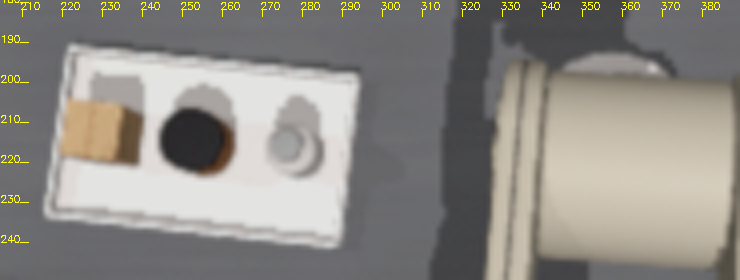

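The bottle's cap is at crop (577,214) against (579,215) at the start, so it's back within 1 mm. In the spare tray the jar lid is at crop (193,140) and the carton top at (93,131).

```bash
python3 -c "
from h import *
C=cams();T=C['top']
print(ray(T,u((193,140),205,180,4),.07)*1000,ray(T,u((93,131),205,180,4),.084)*1000)
to(537.5,320,110,160);to(537.5,320,64,160)"
```

```text
[534.60858513 315.11933954] [540.02448329 389.85113839]
t93.12 [560.3 287.3 162.8] [-178.41    7.25  159.72] F [-1.  -0.3  0.7] w 64.0
shift x y z turn: [39.2 24.1 47.6] -0.3
t93.12 [560.3 287.3 162.8] [-178.41    7.25  159.72] F [-1.  -0.3  0.7] w 64.0
shift x y z turn: [45.  25.4 93.2] -0.3
```

Call:
jog_arm([
  [[0.25,32,24,0,0],[0.25,0,0,0,0],[0.25,5,1,42,0],[0.25,0,0,0,0],[0.25,0,0,0,0]],
])

```text
time_s: 93.75
ee_pos: [0.5432, 0.3136, 0.1187]
tool_rot: [-178.5, 7.5, 159.3]
wrist_force: [0.3, -0.2, 0.5]
gripper_width: 0.064
```

```bash
python3 -c "
from h import *
to(537.5,320,64,160)"
```

```text
t93.75 [543.2 313.6 118.7] [-178.49    7.49  159.29] F [ 0.3 -0.2  0.5] w 64.0
shift x y z turn: [14.7  5.4 53.1] -0.7
```

Call:
jog_arm([
  [[0.25,3,5,11,0],[0.25,3,0,11,0],[0.25,2,0,10,0],[0.25,2,0,9,0],[0.25,1,0,6,0],[0.25,1,0,3,0],[0.25,0,0,0,0]],
])

```text
time_s: 94.62
ee_pos: [0.5408, 0.3194, 0.0667]
tool_rot: [-178.6, 7.6, 159.3]
wrist_force: [-0.3, -0.5, 0.4]
gripper_width: 0.064
```

```bash
python3 -c "
from h import *
to(537,319.5,64,160)"
```

```text
t94.62 [540.8 319.4  66.7] [-178.62    7.62  159.26] F [-0.3 -0.5  0.4] w 64.0
shift x y z turn: [ 3.9 -1.3  2.2] -0.7
```

Grip the jar, lift and start back.

Call:
jog_arm([
  [[0.25,3.5,-1,2,0],[0.3,0,0,0,0],[0.37,0,0,0,0],[1,0,0,0,0],[1,0,0,0,0],[1,0,0,0,0],[1,0,0,0,0]],
], grip_force=40)

```text
time_s: 95.5
ee_pos: [0.5395, 0.3204, 0.0673]
tool_rot: [-178.9, 7.9, 159.2]
wrist_force: [0.4, -1.1, 2.7]
gripper_width: 0.0509
```

Call:
jog_arm([
  [[1,-6,0,-42,0],[1,0,0,0,0],[1,-6,0,-42,0],[1,0,0,0,0],[1,-10,-57,-16,0],[1,0,0,0,0],[1,-11,-58,0,0],[1,0,0,0,0],[1,-11,-58,0,0],[1,0,0,0,0],[1,-11,-58,0,0],[1,0,0,0,0]],
])

```text
time_s: 97.0
ee_pos: [0.4864, 0.0886, 0.1618]
tool_rot: [-177.9, 6.5, 159.6]
wrist_force: [0.3, 1.3, -1.5]
gripper_width: 0.051
```

```bash
python3 -c "
from h import *
to(444,-320.7,160,161)"
```

```text
t97.00 [486.4  88.6 161.8] [-177.91    6.46  159.56] F [ 0.3  1.3 -1.5] w 51.0
shift x y z turn: [-102.3 -397.6   27.9] -1.4
```

Call:
jog_arm([
  [[1,-14,-57,1,0],[1,0,0,0,0],[1,-14,-57,1,0],[1,0,0,0,0],[1,-14,-57,1,0],[1,0,0,0,0],[1,-14,-57,1,0],[1,0,0,0,0],[1,-14,-57,1,0],[1,0,0,0,0],[1,-14,-57,1,0],[1,0,0,0,0]],
])

```text
time_s: 98.5
ee_pos: [0.4582, -0.2448, 0.1718]
tool_rot: [-178.8, 6.4, 160.5]
wrist_force: [-0.2, 1.2, -1.4]
gripper_width: 0.0508
```

```bash
python3 -c "
from h import *
to(447.5,-320.7,120,161)"
```

```text
t98.50 [ 458.2 -244.8  171.8] [-178.82    6.36  160.49] F [-0.2  1.2 -1.4] w 50.8
shift x y z turn: [ -9.5 -74.   54.7] -0.5
```

Call:
jog_arm([
  [[1,-8,-40,10,0],[1,0,0,0,0],[1,-6,-38,10,0],[1,0,0,0,0],[1,4,0,35,0],[1,0,0,0,0],[1,0,0,0,0]],
])

```text
time_s: 99.38
ee_pos: [0.4561, -0.3097, 0.1187]
tool_rot: [-179.3, 6.3, 161.0]
wrist_force: [0.1, -0.6, -0.7]
gripper_width: 0.051
```

```bash
python3 -c "
from h import *
to(448,-320.7,68.5,161)"
```

```text
t99.38 [ 456.1 -309.7  118.7] [-179.34    6.3   161.02] F [ 0.1 -0.6 -0.7] w 51.0
shift x y z turn: [  9.6 -12.5  49.6] 0.0
```

Call:
jog_arm([
  [[1,2,-6,11,0],[1,2,-4,11,0],[1,2,-2,10,0],[1,2,0,9,0],[1,1,0,6,0],[1,0,0,2,0],[1,0,0,0,0]],
])

```text
time_s: 100.25
ee_pos: [0.4493, -0.3212, 0.0679]
tool_rot: [-179.3, 6.4, 161.0]
wrist_force: [-0.3, -0.3, -1.4]
gripper_width: 0.051
```

```bash
python3 -c "
from h import *
to(448.2,-320.7,68,161)"
```

```text
t100.25 [ 449.3 -321.2   67.9] [-179.31    6.44  161.02] F [-0.3 -0.3 -1.4] w 51.0
shift x y z turn: [ 1.2  0.1 -0.2] 0.0
```

Call:
jog_arm([
  [[1,1.2,0,0.7,0],[1,0,0,0,0],[0.37,0,0,0,0],[0.25,0,0,0,0],[0.1,0,0,0,0],[0,0,0,0,0],[0,-5,0,-42,0],[0,0,0,0,0],[0,-5,0,-45,0],[0,0,0,0,0],[0,0,0,0,-8],[0,0,0,0,-5]],
])

```text
time_s: 101.75
ee_pos: [0.4485, -0.3196, 0.1555]
tool_rot: [-177.8, 6.1, 174.5]
wrist_force: [0.9, 0.9, 0.1]
gripper_width: 0.0852
```

```bash
python3 -c "
from h import *
to(544,392.5,160,174.4)"
```

```text
t101.75 [ 448.5 -319.6  155.5] [-177.85    6.08  174.46] F [0.9 0.9 0.1] w 85.2
shift x y z turn: [-26.6 717.4 -28.6] 0.1
```

Call:
jog_arm([
  [[0,-2,61,-4,0],[0,0,0,0,0],[0,-2,61,-4,0],[0,0,0,0,0],[0,-2,61,-4,0],[0,0,0,0,0],[0,-2,61,-4,0],[0,0,0,0,0],[0,-2,61,-4,0],[0,0,0,0,0],[0,-2,61,-4,0],[0,0,0,0,0]],
])

```text
time_s: 103.25
ee_pos: [0.4954, 0.0344, 0.1595]
tool_rot: [-177.6, 5.8, 174.0]
wrist_force: [-0.8, 0.2, -0.3]
gripper_width: 0.0853
```

Call:
jog_arm([
  [[0,-2,61,-4,0],[0,0,0,0,0],[0,-2,61,-4,0],[0,0,0,0,0],[0,-2,61,-4,0],[0,0,0,0,0],[0,-2,61,-4,0],[0,0,0,0,0],[0,-2,61,-4,0],[0,0,0,0,0],[0,-2,61,-4,0],[0,0,0,0,0]],
])

```text
time_s: 104.75
ee_pos: [0.5587, 0.363, 0.1553]
tool_rot: [-176.1, 5.2, 172.6]
wrist_force: [-0.9, -0.8, 1.4]
gripper_width: 0.0854
```

```bash
python3 -c "
from h import *
to(543.5,392,120,174.4)
C=cams();from crop import *
cv2.imwrite('pics/f1.png',crop(C['top']['color'][:,:,::-1],405,188,505,272,7))
"
```

```text
t104.75 [558.7 363.  155.3] [-176.06    5.18  172.6 ] F [-0.9 -0.8  1.4] w 85.4
shift x y z turn: [21.9 29.1 31.5] -1.8
```

View pics/f1.png

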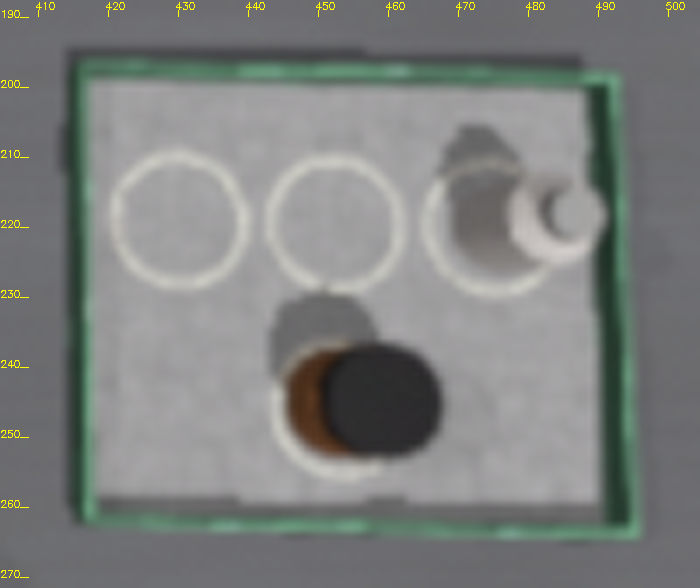

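Call:
jog_arm([
  [[0,16,29,4,0],[0,0,0,0,0],[0,4,2,34,0],[0,0,0,0,0],[0,0,0,0,0]],
])

```text
time_s: 105.48
ee_pos: [0.5523, 0.3797, 0.119]
tool_rot: [-176.0, 5.5, 171.9]
wrist_force: [1.0, 0.7, 0.6]
gripper_width: 0.0853
```

```bash
python3 -c "
from h import *
to(543.5,392,70,174.4)"
```

```text
t105.47 [552.3 379.7 119. ] [-176.      5.53  171.94] F [1.  0.7 0.6] w 85.3
shift x y z turn: [15.1 14.3 46.9] -2.5
```

Call:
jog_arm([
  [[0,3,6,10,-1],[0,3,5,10,0],[0,3,3,10,0],[0,3,1,8,0],[0,2,0,6,0],[0,1,0,3,0],[0,0,0,0,0]],
])

```text
time_s: 106.35
ee_pos: [0.5439, 0.3934, 0.0687]
tool_rot: [-176.0, 5.6, 173.0]
wrist_force: [-0.9, 0.3, 0.1]
gripper_width: 0.0853
```

```bash
python3 -c "
from h import *
to(543.5,392,70,174.4)"
```

```text
t106.35 [543.9 393.4  68.7] [-175.97    5.57  173.02] F [-0.9  0.3  0.1] w 85.3
shift x y z turn: [ 0.1 -1.6 -1.3] -1.4
```

Call:
jog_arm([
  [[0,0,-1,0,0],[0.3,0,0,0,0],[0.42,0,0,0,0],[1,0,0,0,0],[1,0,0,0,0],[1,0,0,0,0],[1,0,0,0,0]],
], grip_force=35)

```text
time_s: 107.22
ee_pos: [0.545, 0.3929, 0.0705]
tool_rot: [-176.1, 5.7, 173.0]
wrist_force: [-0.5, 0.1, 1.4]
gripper_width: 0.0443
```

Call:
jog_arm([
  [[1,-4,2,-42,0],[1,0,0,0,0],[1,-4,2,-42,0],[1,0,0,0,0],[1,-6,-58,-16,0],[1,0,0,0,0],[1,-6,-59,0,0],[1,0,0,0,0],[1,-6,-59,0,0],[1,0,0,0,0],[1,-6,-59,0,0],[1,0,0,0,0]],
])

```text
time_s: 108.72
ee_pos: [0.5313, 0.1638, 0.1737]
tool_rot: [-175.5, 4.5, 173.3]
wrist_force: [-0.3, 1.2, -1.1]
gripper_width: 0.0438
```

Call:
jog_arm([
  [[1,-6,-59,2,0],[1,0,0,0,0],[1,-6,-59,2,0],[1,0,0,0,0],[1,-6,-59,2,0],[1,0,0,0,0],[1,-6,-59,2,0],[1,0,0,0,0],[1,-6,-59,2,-0.7],[1,0,0,0,0],[1,-6,-59,2,-0.7],[1,0,0,0,0]],
])

```text
time_s: 110.22
ee_pos: [0.5346, -0.1739, 0.1853]
tool_rot: [-176.2, 4.3, 175.6]
wrist_force: [0.9, 0.6, -1.5]
gripper_width: 0.0441
```

```bash
python3 -c "
from h import *
to(531,-251.6,130,177)"
```

```text
t110.22 [ 534.6 -173.9  185.3] [-176.22    4.35  175.64] F [ 0.9  0.6 -1.5] w 44.1
shift x y z turn: [  1.8 -74.   60.3] -1.4
```

Call:
jog_arm([
  [[1,-3,-40,10,-0.7],[1,0,0,0,0],[1,-2,-36,10,-0.7],[1,0,0,0,0],[1,3,0,36,0],[1,0,0,0,0],[1,0,0,0,0]],
])

```text
time_s: 111.1
ee_pos: [0.5419, -0.2374, 0.1336]
tool_rot: [-176.6, 4.3, 177.5]
wrist_force: [-0.1, -1.0, -1.6]
gripper_width: 0.0439
```

```bash
python3 -c "
from h import *
to(533,-251.4,72,177)"
```

```text
t111.10 [ 541.9 -237.4  133.6] [-176.63    4.33  177.54] F [-0.1 -1.  -1.6] w 43.9
shift x y z turn: [ 12.9 -10.8  61.5] 0.5
```

Call:
jog_arm([
  [[1,2.5,-6,11,0.5],[1,2,-4,11,0],[1,2,-2,11,0],[1,2,0,10,0],[1,2,0,8,0],[1,1,0,5,0],[1,0,0,3,0],[1,0,0,0,0]],
])

```text
time_s: 112.1
ee_pos: [0.5349, -0.2531, 0.073]
tool_rot: [-176.6, 4.5, 177.0]
wrist_force: [0.7, -0.0, -0.4]
gripper_width: 0.0445
```

```bash
python3 -c "
from h import *
to(533,-251.4,71.5,177)"
```

```text
t112.10 [ 534.9 -253.1   73. ] [-176.63    4.51  177.01] F [ 0.7 -0.  -0.4] w 44.5
shift x y z turn: [2.1 1.7 1.2] 0.0
```

Call:
jog_arm([
  [[1,2,1.7,1,0],[1,0,0,0.7,0],[1,0,0,0,0],[0.44,0,0,0,0],[0.35,0,0,0,0],[0.2,0,0,0,0],[0,0,0,0,0],[0,0,0,0,0],[0,-4,2,-42,0],[0,0,0,0,0],[0,-4,2,-42,0],[0,0,0,0,0]],
])

```text
time_s: 113.6
ee_pos: [0.5355, -0.2426, 0.1577]
tool_rot: [-176.6, 4.6, 177.0]
wrist_force: [0.1, -0.9, 0.0]
gripper_width: 0.0853
```

Call:
jog_arm([
  [[0,0,58,0,0],[0,0,0,0,0],[0,0,58,0,0],[0,0,0,0,0],[0,0,58,0,0],[0,0,0,0,0]],
])

```text
time_s: 114.35
ee_pos: [0.5439, -0.0681, 0.1421]
tool_rot: [-176.6, 4.3, 176.9]
wrist_force: [-0.2, -0.2, 0.0]
gripper_width: 0.0854
```

```bash
python3 -c "
from h import *
from crop import *
to(448,-320,110,161)
C=cams();im=C['top']['color'][:,:,::-1]
cv2.imwrite('pics/g1.png',crop(im,405,188,505,272,7))
"
```

```text
t114.35 [543.9 -68.1 142.1] [-176.57    4.34  176.86] F [-0.2 -0.2  0. ] w 85.4
shift x y z turn: [  84.2 -254.8   41.1] 15.9
```

View pics/g1.png

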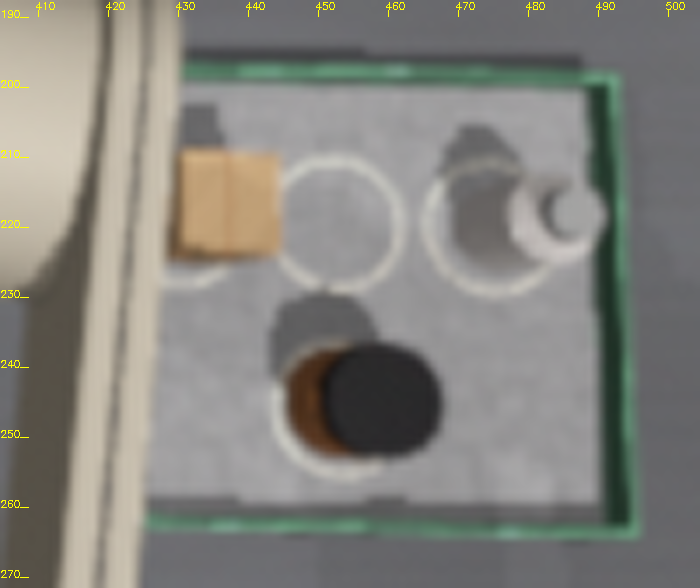

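```bash
python3 -c "
from h import *
from crop import *
C=cams();cv2.imwrite('pics/z.png',crop(C['scene']['color'][:,:,::-1],180,70,350,200,4))
print(monitor.sense()['time_s'],monitor.sense()['wrist_force']);print(r.sign_off())"
```

```text
114.55 [ 0.0229921  -0.36746968 -0.2608314 ]
the job is handed in; nothing more can be done
None
```

View pics/z.png

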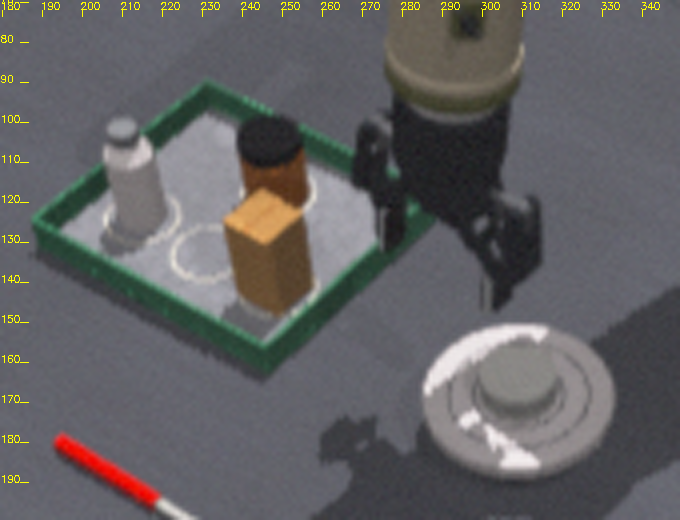

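The job is done and handed in at 114.6 s. I moved the carton, jar and bottle to the spare tray, stood the tin on the turntable, and then put the bottle, jar and carton back in the kit tray.

**Last checks:**
- **Upright and clear:** the final pictures show all three containers upright in the kit tray. The tin is flat and looks centred by eye on the turntable rings; I did not measure its final position. The gripper is open and touching nothing, with no force beyond sensor noise. I did not move near the water bottle, phone or stylus on purpose, but I did not measure them again at the end.
- **Back on their spots:** compared with the start pictures, the bottle and carton are within about 1 mm. The carton's yaw is about 1.5° off by a rough reading.
- **Not exact:** the jar came back about 3 mm off (about 2.7 mm in +y and 1.3 mm in +x). I left it rather than grasp it again.
- **Tool tilt:** the tool drifted out of vertical during the work, up to about 12°, and I could not correct it. I turned the jaws so the tilt ran along the pads for the bottle, the tin and the jar's return. I also shifted the set-down points for the returned containers to allow for it. The carton went back with about 3–4° of tilt across the jaws, but it settled flat.

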